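# Cover the pad tray and hang up the gauges

### The job

Close down the pad station: put every loose brass cover plate into a pocket of the dark wooden pad tray, one to a pocket, and press it down until it sits fully home, level and flush with the rim. Hang both steel gauges by their eyes on the pegs of the peg stand, one to a peg, and leave the barrel, the jar and the pad-seating tool where they are.

Things in the scene. Friction and masses are not known exactly. Their poses are not given: they have to be found in the camera images.
- cover1: Loose flat brass cover plate, 44 (its x) x 64 (its y) x 8 mm thick (its z), 120 g; all covers are alike. Origin at the plate's centre. It starts lying flat on the worktop, so its origin is 4 mm up. Three or four covers are present.
- cover2: Loose flat brass cover plate, 44 (its x) x 64 (its y) x 8 mm thick (its z), 120 g; all covers are alike. Origin at the plate's centre. It starts lying flat on the worktop, so its origin is 4 mm up. Three or four covers are present.
- cover3: Loose flat brass cover plate, 44 (its x) x 64 (its y) x 8 mm thick (its z), 120 g; all covers are alike. Origin at the plate's centre. It starts lying flat on the worktop, so its origin is 4 mm up. Three or four covers are present.
- cover4: Loose flat brass cover plate, 44 (its x) x 64 (its y) x 8 mm thick (its z), 120 g; all covers are alike. Origin at the plate's centre. It starts lying flat on the worktop, so its origin is 4 mm up. Three or four covers are present.
- gauge1: Flat steel gauge 8 mm thick (its x), 34 wide (its y), 120 long (its z), 200 g, both alike, with a 16 mm square eye right through along x. Origin at the eye's centre, 38 mm below the upper end, 82 mm above the lower; the solid tab above the eye is 30 mm high. Starts upright, eye up, loose in a slot of the block, 32 mm deep; it lifts straight out.
- gauge2: Flat steel gauge 8 mm thick (its x), 34 wide (its y), 120 long (its z), 200 g, both alike, with a 16 mm square eye right through along x. Origin at the eye's centre, 38 mm below the upper end, 82 mm above the lower; the solid tab above the eye is 30 mm high. Starts upright, eye up, loose in a slot of the block, 32 mm deep; it lifts straight out.
- tray: Fixed dark wooden tray 74 (its x) x 331 (its y) x 30 mm high, origin under its centre, four pockets in a row along y, 80 mm apart, each 49 (x) x 69 (y), 8 mm deep. A cover goes in with its 44 mm side along x. The walls across x are only 14 mm corner stubs: the middle 41 mm is open to the floor on both sides for fingers holding the cover's long edges.
- pocket1 (a point): Centre of this pocket's floor, 22 mm up; axes as the tray's. A cover fully down has its origin 4 mm above this point, flush with the rim. Two steel pins (10 mm wide, at y = +22 and -22 mm) stand 3 to 6 mm proud of the floor, unevenly; each slides down under about 6 N and stays; a cover's weight does not move it. Press the cover near each end with 10 to 20 N.
- pocket2 (a point): Centre of this pocket's floor, 22 mm up; axes as the tray's. A cover fully down has its origin 4 mm above this point, flush with the rim. Two steel pins (10 mm wide, at y = +22 and -22 mm) stand 3 to 6 mm proud of the floor, unevenly; each slides down under about 6 N and stays; a cover's weight does not move it. Press the cover near each end with 10 to 20 N.
- pocket3 (a point): Centre of this pocket's floor, 22 mm up; axes as the tray's. A cover fully down has its origin 4 mm above this point, flush with the rim. Two steel pins (10 mm wide, at y = +22 and -22 mm) stand 3 to 6 mm proud of the floor, unevenly; each slides down under about 6 N and stays; a cover's weight does not move it. Press the cover near each end with 10 to 20 N.
- pocket4 (a point): Centre of this pocket's floor, 22 mm up; axes as the tray's. A cover fully down has its origin 4 mm above this point, flush with the rim. Two steel pins (10 mm wide, at y = +22 and -22 mm) stand 3 to 6 mm proud of the floor, unevenly; each slides down under about 6 N and stays; a cover's weight does not move it. Press the cover near each end with 10 to 20 N.
- block: Fixed wooden block 56 (its x) x 160 (its y) x 40 mm high, origin at the centre of its underside, with two slots 42 mm either side of the centre along y, 8 mm above the worktop at the bottom, in which the gauges stand.
- pegstand: Fixed wooden stand: a foot 90 (its x) x 150 (its y) x 12 mm high, origin under its centre, with two upright posts 18 mm wide, 14 mm thick, 72 mm apart along y; each carries a peg on its face at x = 0, which looks towards the stand's -x (the robot's side).
- peg1 (a point): A point on this peg's axis, 137 mm up; axes as the peg stand's. The peg is a steel rod of 8 mm diameter sticking out of a post towards its -x, rising outwards by 0.17 mm per mm. Its tip is 34 mm from this point towards -x, the post's face 40 mm towards +x; the post's top is 138 mm up.
- peg2 (a point): A point on this peg's axis, 137 mm up; axes as the peg stand's. The peg is a steel rod of 8 mm diameter sticking out of a post towards its -x, rising outwards by 0.17 mm per mm. Its tip is 34 mm from this point towards -x, the post's face 40 mm towards +x; the post's top is 138 mm up.
- barrel: Bystander: black grenadilla clarinet barrel standing upright, 33 mm across, 65 mm high, origin under its centre. Leave alone.
- jar: Bystander: squat amber glass jar, 64 mm across, 60 mm high, origin under its centre. Leave alone.
- seater: Bystander: pad-seating tool with rosewood handle, lying down, 127 mm long along its x, 22 mm high. Leave alone.

How it is judged (in metres and radians):
At the end, for the whole second after the job is handed in: Every cover lies in its own pocket, centred within 6 mm, within 2 mm of flush and level within 0.035 rad; each gauge hangs at rest on its own peg, the peg through its eye (eye centre within 9 mm sideways, 18 mm below to 8 mm above, 28 mm out to 40 mm in), within 0.35 rad of upright (((x of cover1 in the frame of pocket1 between -0.006 and 0.006 m and y of cover1 in the frame of pocket1 between -0.006 and 0.006 m and z of cover1 in the frame of pocket1 between 0.002 and 0.006 m) or (x of cover1 in the frame of pocket2 between -0.006 and 0.006 m and y of cover1 in the frame of pocket2 between -0.006 and 0.006 m and z of cover1 in the frame of pocket2 between 0.002 and 0.006 m) or (x of cover1 in the frame of pocket3 between -0.006 and 0.006 m and y of cover1 in the frame of pocket3 between -0.006 and 0.006 m and z of cover1 in the frame of pocket3 between 0.002 and 0.006 m) or (x of cover1 in the frame of pocket4 between -0.006 and 0.006 m and y of cover1 in the frame of pocket4 between -0.006 and 0.006 m and z of cover1 in the frame of pocket4 between 0.002 and 0.006 m)) and angle between the z axis of each of cover1, cover2, cover3, cover4 and the z axis of tray, either way round below 0.035 rad and linear speed of each of cover1, cover2, cover3, cover4 below 0.02 m/s and ((x of cover2 in the frame of pocket1 between -0.006 and 0.006 m and y of cover2 in the frame of pocket1 between -0.006 and 0.006 m and z of cover2 in the frame of pocket1 between 0.002 and 0.006 m) or (x of cover2 in the frame of pocket2 between -0.006 and 0.006 m and y of cover2 in the frame of pocket2 between -0.006 and 0.006 m and z of cover2 in the frame of pocket2 between 0.002 and 0.006 m) or (x of cover2 in the frame of pocket3 between -0.006 and 0.006 m and y of cover2 in the frame of pocket3 between -0.006 and 0.006 m and z of cover2 in the frame of pocket3 between 0.002 and 0.006 m) or (x of cover2 in the frame of pocket4 between -0.006 and 0.006 m and y of cover2 in the frame of pocket4 between -0.006 and 0.006 m and z of cover2 in the frame of pocket4 between 0.002 and 0.006 m)) and ((x of cover3 in the frame of pocket1 between -0.006 and 0.006 m and y of cover3 in the frame of pocket1 between -0.006 and 0.006 m and z of cover3 in the frame of pocket1 between 0.002 and 0.006 m) or (x of cover3 in the frame of pocket2 between -0.006 and 0.006 m and y of cover3 in the frame of pocket2 between -0.006 and 0.006 m and z of cover3 in the frame of pocket2 between 0.002 and 0.006 m) or (x of cover3 in the frame of pocket3 between -0.006 and 0.006 m and y of cover3 in the frame of pocket3 between -0.006 and 0.006 m and z of cover3 in the frame of pocket3 between 0.002 and 0.006 m) or (x of cover3 in the frame of pocket4 between -0.006 and 0.006 m and y of cover3 in the frame of pocket4 between -0.006 and 0.006 m and z of cover3 in the frame of pocket4 between 0.002 and 0.006 m)) and ((x of cover4 in the frame of pocket1 between -0.006 and 0.006 m and y of cover4 in the frame of pocket1 between -0.006 and 0.006 m and z of cover4 in the frame of pocket1 between 0.002 and 0.006 m) or (x of cover4 in the frame of pocket2 between -0.006 and 0.006 m and y of cover4 in the frame of pocket2 between -0.006 and 0.006 m and z of cover4 in the frame of pocket2 between 0.002 and 0.006 m) or (x of cover4 in the frame of pocket3 between -0.006 and 0.006 m and y of cover4 in the frame of pocket3 between -0.006 and 0.006 m and z of cover4 in the frame of pocket3 between 0.002 and 0.006 m) or (x of cover4 in the frame of pocket4 between -0.006 and 0.006 m and y of cover4 in the frame of pocket4 between -0.006 and 0.006 m and z of cover4 in the frame of pocket4 between 0.002 and 0.006 m)) and ((x of gauge1 in the frame of peg1 between -0.028 and 0.04 m and y of gauge1 in the frame of peg1 between -0.009 and 0.009 m and z of gauge1 in the frame of peg1 between -0.018 and 0.008 m) or (x of gauge1 in the frame of peg2 between -0.028 and 0.04 m and y of gauge1 in the frame of peg2 between -0.009 and 0.009 m and z of gauge1 in the frame of peg2 between -0.018 and 0.008 m)) and angle between each of gauge1, gauge2's own z axis and vertical below 0.35 rad and linear speed of each of gauge1, gauge2 below 0.03 m/s and ((x of gauge2 in the frame of peg1 between -0.028 and 0.04 m and y of gauge2 in the frame of peg1 between -0.009 and 0.009 m and z of gauge2 in the frame of peg1 between -0.018 and 0.008 m) or (x of gauge2 in the frame of peg2 between -0.028 and 0.04 m and y of gauge2 in the frame of peg2 between -0.009 and 0.009 m and z of gauge2 in the frame of peg2 between -0.018 and 0.008 m)) and distance between gauge1 and gauge2 above 0.045 m); the robot touches nothing.
It fails at once if the grenadilla barrel is moved by more than 3 cm (distance of barrel from where it was at the start of the episode above 0.03 m).
It fails at once if the amber jar is moved by more than 3 cm (distance of jar from where it was at the start of the episode above 0.03 m).
It fails at once if the pad-seating tool is moved by more than 3 cm (distance of seater from where it was at the start of the episode above 0.03 m).
Of cover1, cover2, cover3, cover4 only 3 to 4 are there at a start; the rules pass over those that are not, and their reading is None.
At some moment in a run one of cover1, cover2, cover3, cover4 may be knocked a few centimetres aside while the robot is not near it.
It also fails if it takes over 210 s, if anything falls off the work surface, if the arm or the gripper's body presses on something with over 40 N, if the wrist force passes 120 N, or if a joint passes its speed limit or range.

### The arm

A 7-joint arm with a two-finger parallel gripper is mounted at the origin on the work surface. World frame = base frame: x ahead of the robot, y to its left, z up, the work surface at z = 0. Lengths are in m, angles in degrees, forces in N, time in s.
With the tool pointing down it reaches from about 0.4 to 0.85 m from the base axis. Payload 4.5 kg.
Tool frame: the origin (TCP) lies midway between the tips of the shut fingers; the grasp point (between the pads) lies 19 mm behind it (ctrl.grip_depth is the distance from the TCP to the grasp point, in m); z points along the fingers, y is the line along which they close (so a half turn about z gives the same grasp; the last joint's range is limited). The gripper opens to 88 mm and grips with 3 to 60 N. Pads are 18 mm wide; open, the fingers measure 123 mm over their backs; the gripper's body (75 mm by 187 mm) begins 45 mm behind the grasp point.
Start: joints at [-66.245, 39.483, -11.15, 89.685, 9.013, 51.709, -12.324], TCP at [0.232, 0.58, 0.212] pointing down, gripper open.
Joint ranges: [-172.22, 172.22], [-26.19, 119.32], [-84.43, 86.54], [7.71, 146.69], [-57.33, 237.33], [2.42, 119.75], [-152.13, 152.13]. Speed limits (degrees/s): [147.25, 147.25, 180, 180, 180, 180, 180].

### API

Orientations are given as [roll, pitch, yaw] about the fixed x, y, z axes, in that order (R = Rz(yaw) Ry(pitch) Rx(roll)).
In Python, from bench import ctrl gives the robot as it stands.
- The arm moves only by the tool drive_tool, never from a script. Its arguments are lists of equal length, an entry for each row: "dr": the turn, a rotation vector about the world's x, y, z in units of 360 degrees (1.0 is 360 degrees), a list of three; "translation": the shift along the world's x, y, z in units of 0.1 m (1.0 is 0.1 m), a list of three; "gripper": the closure, from 0 (fully open) to 1 (shut). A call has 1 to 20 rows; each row is the pose to reach, as a shift and turn from the pose commanded when the call began, turning the shorter way round; what a row does not reach only later rows make up. A row lasts 1/12 s, in which the tool goes at most 41.7 mm and 7.16 degrees, less where a joint would pass 70% of its speed; a pose out of reach is approached as far as the arm can. A call with a number of a shift or a turn outside -1 to 1 is refused whole. A call with a gripper value outside its range is refused whole. The fingers move at their own pace and stop on an object; the grip force is fixed at half the most. Time passes only in rows, so rows that repeat a pose let the fingers close. It gives the time, the measured TCP pose, the force, the opening and the grip force at its end, in the units of the state.
- ctrl.state(): the state, without advancing time (a new reading comes with each control period).
- ctrl.capture(name): name is "side" or "top" or "wrist"; returns a dict with "image" (420x560x3 uint8, red, green, blue), "mtx" (3x3 intrinsics, pixels), "R" (3x3) and "t" (3): a world point X has camera coordinates R X + t. Camera axes: x right, y down, z forward; pixel columns grow to the right and rows downward; lengths in m; the calibration is good to about 2 mm. A picture is of the moment at which its call begins. There is no depth.
- ctrl.job_done(): hands the job in; it is judged then, once.
The state is a dict: "t": time; "joint_positions": joint angles; "joint_vel": joint speeds; "effort": joint torques, N m; "eef_pos": TCP position; "eef_rot": TCP orientation; "ft_force": force on the tool from outside, world axes, zero at the start; "torque": the same for the moment, N m; "width": finger opening in m; "gripper_force": force on a finger pad.
Only numpy, scipy, OpenCV 4.12 (cv2) and the standard library are available. Lean on these libraries where they do the work, as an engineer would, in place of code of your own. Each camera call takes 0.05 s, during which the arm holds its last target. There are 200 camera calls.

## Working session

There is one attempt and no reset: what is moved stays moved. The work goes in short steps, Python scripts to look and compute and a tool call to move; the robot and the scene stay as the last step left them, time stands still between calls to the robot, and variables do not carry over. Pictures are saved under pics/ and viewed, at most 14 in all, crops included, and the job is handed in when it is done.

Besides the shell and the picture viewer there is one more tool, called after "Request:" by a JSON object that holds its "fn" and its "kwargs". drive_tool: Moves the arm, as the interface text tells. Shifts and turns lie within -1 to 1; 1 stands for 0.1 m of shift or 360 degrees of turn. Its arguments: {"type":"object","properties":{"dr":{"type":"array","items":{"type":"array","items":{"type":"number"}}},"translation":{"type":"array","items":{"type":"array","items":{"type":"number"}}},"gripper":{"type":"array","items":{"type":"number"}}},"required":["dr","translation","gripper"]}

```bash
ls; mkdir -p pics
python3 - <<'E'
from bench import ctrl
import cv2,numpy as np
s=ctrl.state();print(s)
for n in("top","side"):
    c=ctrl.capture(n);cv2.imwrite(f"pics/{n}0.png",c["image"][:,:,::-1]);np.savez(f"{n}0.npz",**c)
    print(n,c["mtx"],-c["R"].T@c["t"],c["R"])
E
```

```text
pics
{'t': 0.0, 'joint_positions': array([-66.24631826,  39.53250364, -11.14530968,  89.74471407,
         9.01199877,  51.70725923, -12.32344877]), 'joint_vel': array([-0.0486798 ,  0.03671902,  0.14380917,  0.0069459 , -0.10175326,
        0.02955721,  0.09160577]), 'effort': array([ 1.05750118e-03, -5.27558613e+01, -1.26671333e+00, -1.53425288e+01,
       -5.25925658e-02,  6.59287631e-03,  1.75817991e-04]), 'eef_pos': array([0.23206933, 0.57959741, 0.2109184 ]), 'eef_rot': array([-1.79897538e+02,  6.43429077e-03,  1.58188588e+02]), 'ft_force': array([ 0.31469652, -0.21054335, -0.47488777]), 'torque': array([ 0.02704635,  0.01101987, -0.00336623]), 'gripper_force': 0.0, 'width': 0.08816166428699385}
top [[433.44268546   0.         277.42197522]
 [  0.         433.44268546 206.3263136 ]
 [  0.           0.           1.        ]] [0.4606852  0.03666552 1.06802309] [[-0.02650064 -0.99945757  0.01955208]
 [-0.9836051   0.02258022 -0.17891657]
 [ 0.17837803 -0.02397293 -0.98366995]]
side [[403.88810718   0.         279.17654418]
 [  0.         403.88810718 215.32902616]
 [  0.           0.           1.        ]] [ 0.21039429 -0.63828388  0.66117257] [[ 0.83580612 -0.54871491 -0.0184412 ]
 [-0.33065115 -0.47626744 -0.81476325]
 [ 0.4382898   0.68708171 -0.57950045]]
```

View pics/top0.png

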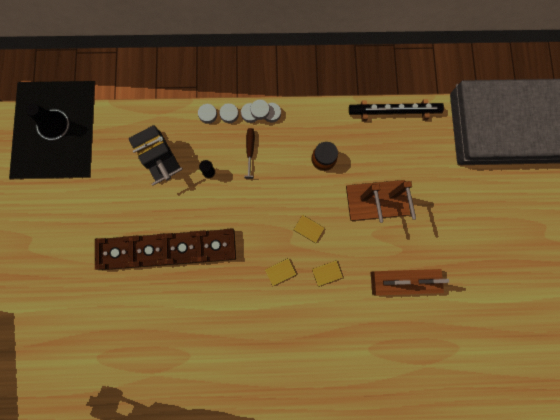

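View pics/side0.png

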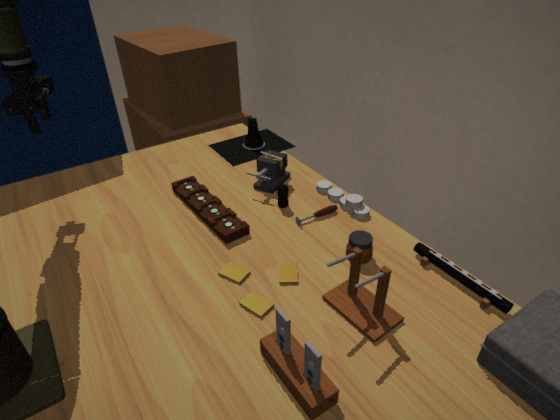

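The top view shows three covers near (309,229), (281,272) and (327,273). The tray is at (165,250) with 4 empty pockets, the peg stand is at (380,200), and the block with its gauges is at (408,283). The barrel (207,168), seater (250,155) and jar (325,155) are well behind.

```bash
cat > h.py <<'E'
import numpy as np,cv2
from bench import ctrl
def load(n): return dict(np.load(n))
def ray(c,uv):
    uv=np.atleast_2d(np.asarray(uv,float)); d=np.c_[uv,np.ones(len(uv))]@np.linalg.inv(c["mtx"]).T@c["R"]
    return -c["R"].T@c["t"],d
def plane(c,uv,z):
    o,d=ray(c,uv); return o+d*((z-o[2])/d[:,2])[:,None]
def proj(c,X):
    p=(np.atleast_2d(X)@c["R"].T+c["t"])@c["mtx"].T; return p[:,:2]/p[:,2:]
def tri(cs,uvs):
    A=np.zeros((3,3));b=np.zeros(3)
    for c,uv in zip(cs,uvs):
        o,d=ray(c,uv);d=d[0]/np.linalg.norm(d[0]);M=np.eye(3)-np.outer(d,d);A+=M;b+=M@o
    return np.linalg.solve(A,b)
def covers(c,z=.008,amin=150,amax=1500):
    hsv=cv2.cvtColor(c["image"],cv2.COLOR_RGB2HSV)
    m=cv2.inRange(hsv,(20,200,90),(32,255,255));m=cv2.morphologyEx(m,cv2.MORPH_OPEN,np.ones((3,3)))
    out=[]
    for k in cv2.findContours(m,0,2)[0]:
        a=cv2.contourArea(k)
        if amin<a<amax:
            P=plane(c,k[:,0,:],z)[:,:2]
            r=cv2.minAreaRect((P*1000).astype(np.float32)); out.append((np.round(cv2.minAreaRect(k)[0],1),a,np.round(r[0],1),np.round(r[1],1),round(r[2],1)))
    return out
E
python3 - <<'E'
from h import *
c=load("top0.npz");h=cv2.cvtColor(c["image"],cv2.COLOR_RGB2HSV)
for p in[(309,229),(281,272),(327,273),(300,250),(340,230),(260,300)]:print(p,h[p[1],p[0]],c["image"][p[1],p[0]])
for n in("top","side"):
    print(n)
    for o in covers(load(n+"0.npz")):print(o)
cv2.imwrite("pics/a.png",cv2.resize(c["image"][170:310,330:460,::-1],None,fx=4.2,fy=4.2,interpolation=2))
cv2.imwrite("pics/b.png",cv2.resize(c["image"][220:280,85:245,::-1],None,fx=5,fy=5,interpolation=2))
s=load("side0.npz")
cv2.imwrite("pics/c.png",cv2.resize(s["image"][235:415,245:415,::-1],None,fx=3.3,fy=3.3,interpolation=2))
E
```

```text
(309, 229) [ 21 187 147] [147 113  39]
(281, 272) [ 22 188 145] [145 115  38]
(327, 273) [ 22 187 147] [147 117  39]
(300, 250) [ 16 165 145] [145 101  51]
(340, 230) [ 22 146 145] [145 122  62]
(260, 300) [ 22 141 147] [147 126  66]
top
side
```

View pics/a.png

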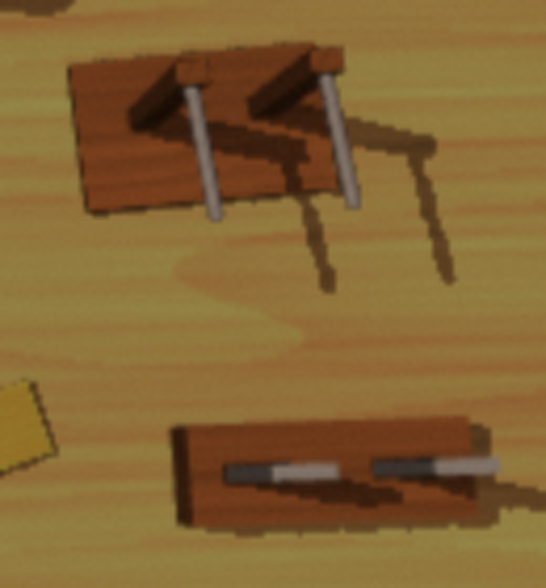

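View pics/b.png

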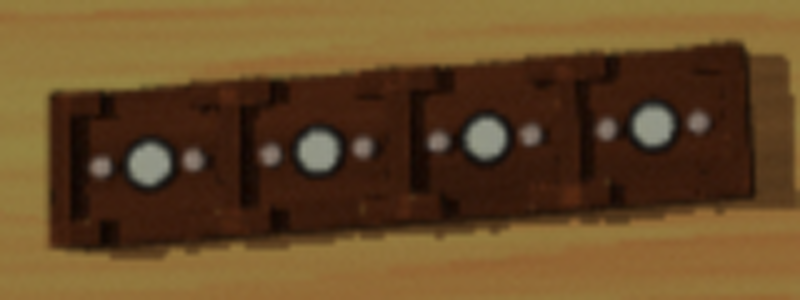

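View pics/c.png

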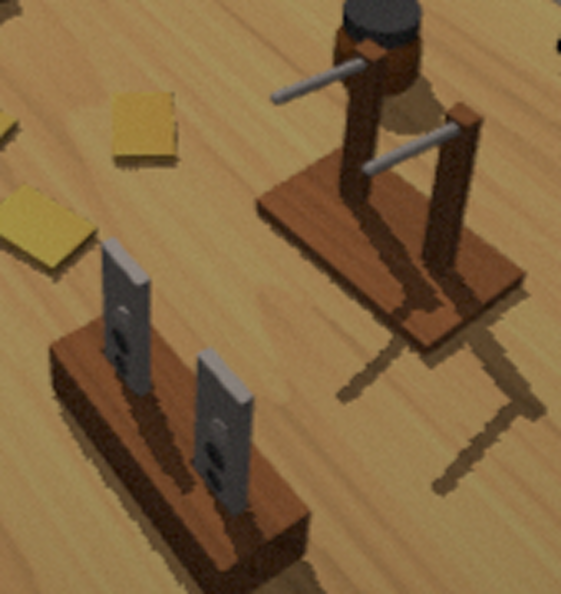

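The crops show the pegs' tips and roots, the gauges' top faces (light strips), the block, and the pockets' white centre discs with a pin on either side. Now I'll work out positions from these.

```bash
sed -i 's/(20,200,90),(32,255,255)/(19,172,90),(27,255,255)/' h.py
python3 - <<'E'
from h import *
np.set_printoptions(precision=1,suppress=True)
t=load("top0.npz");s=load("side0.npz")
for n,c in(("top",t),("side",s)):
    print(n)
    for o in covers(c):print(o)
A=lambda x,y:(330+x/4.2,170+y/4.2); C=lambda x,y:(245+x/3.3,235+y/3.3)
for nm,a,cc in[("tipL",(215,217),(275,99)),("tipR",(352,205),(367,170)),("rootL",(190,86),(366,65)),("rootR",(326,73),(461,127)),("gtopL",(306,471),(127,262)),("gtopR",(467,465),(224,375))]:
    X=tri([t,s],[A(*a),C(*cc)]);print(nm,X*1000,"reproj err",(proj(t,X)-A(*a))[0],(proj(s,X)-C(*cc))[0])
print("gtop top-only",plane(t,[A(306,471),A(467,465)],.128)*1000, "ends",plane(t,[A(273,472),A(338,470),A(435,466),A(499,464)],.128)*1000)
print("gtop side-only",plane(s,[C(127,262),C(224,375)],.128)*1000)
print("foot",plane(t,[A(69,66),A(88,213)],.012)*1000)
print("block top L",plane(t,[A(187,427),A(192,522),A(468,417)],.04)*1000)
g=t["image"][220:280,85:245];m=cv2.inRange(cv2.cvtColor(g,cv2.COLOR_RGB2HSV),(0,0,110),(180,70,255))
P=[]
for k in cv2.findContours(m,0,2)[0]:
    if cv2.contourArea(k)>20: x,y=cv2.minEnclosingCircle(k)[0];P.append((x+85,y+220))
P=plane(t,P,.022)*1000;P=P[np.argsort(P[:,1])];print("discs",P,np.linalg.norm(np.diff(P,axis=0),axis=1),np.degrees(np.arctan2(-(P[-1]-P[0])[0],(P[-1]-P[0])[1])))
E
```

```text
top
(array([326.9, 272.9]), 441.5, array([ 486.3, -104.8]), array([44.6, 64.4]), 18.0)
(array([280.3, 271.6]), 438.0, array([492.3,   8.2]), array([44., 65.]), 24.7)
(array([308.6, 228.4]), 412.5, array([596.1, -64.5]), array([64. , 43.7]), 57.4)
side
tipL [ 590.2 -210.3  141.8] reproj err [ 0.1 -0.2] [-0.3  0.1]
tipR [ 594.9 -282.   142.2] reproj err [ 0.2 -0.3] [-0.4  0.1]
rootL [ 663.4 -206.1  128. ] reproj err [ 0.3 -0.6] [-0.8  0.2]
rootR [ 668.5 -278.7  130.9] reproj err [ 0.5 -0.7] [-1.   0.3]
gtopL [ 460.2 -251.8  127.7] reproj err [ 0.1 -0.3] [-0.5  0.1]
gtopR [ 460.4 -334.6  128.1] reproj err [ 0.  -0.1] [-0.1  0. ]
gtop top-only [[ 459.4 -251.4  128. ]
 [ 460.3 -334.6  128. ]] ends [[ 459.4 -234.4  128. ]
 [ 459.5 -267.9  128. ]
 [ 460.2 -318.   128. ]
 [ 460.3 -351.2  128. ]]
gtop side-only [[ 460.8 -252.3  128. ]
 [ 460.6 -334.6  128. ]]
foot [[ 700.7 -163.4   12. ]
 [ 611.9 -169.7   12. ]]
block top L [[ 485.4 -213.1   40. ]
 [ 433.1 -212.4   40. ]
 [ 486.8 -372.5   40. ]]
discs [[559.2 163.9  22. ]
 [555.7 243.7  22. ]
 [551.2 324.   22. ]
 [547.2 403.4  22. ]] [79.8 80.4 79.5] 2.8707397983321314
```

Measurements agree with the given sizes to about 1 mm: covers 44x64, gauge tops at 128 mm, peg tips at 142 mm, pocket spacing 80 mm. I'll pick up cover B at (492, 8) first.

Request:
{"fn": "drive_tool", "kwargs": {"dr": [[0,0,-0.005],[0,0,-0.01],[0,0,-0.015],[0,0,-0.02]], "translation": [[0.11,-0.24,0],[0.22,-0.48,0],[0.33,-0.72,0],[0.43,-0.95,0]], "gripper": [0.25,0.25,0.25,0.25]}}

```text
t: 0.43
eef_pos: [0.2757, 0.4836, 0.2113]
eef_rot: [-179.9, 0.0, 150.9]
ft_force: [0.2, 0.4, 0.8]
width: 0.0661
gripper_force: 0.0
```

Request:
{"fn": "drive_tool", "kwargs": {"dr": [[0,0,-0.005],[0,0,-0.01],[0,0,-0.015],[0,0,-0.02]], "translation": [[0.11,-0.24,0],[0.22,-0.48,0],[0.33,-0.72,0],[0.43,-0.95,0]], "gripper": [0.25,0.25,0.25,0.25]}}

```text
t: 0.77
eef_pos: [0.3187, 0.3886, 0.2115]
eef_rot: [-180.0, 0.0, 143.7]
ft_force: [-0.2, -0.9, -0.1]
width: 0.066
gripper_force: 0.0
```

Request:
{"fn": "drive_tool", "kwargs": {"dr": [[0,0,-0.005],[0,0,-0.01],[0,0,-0.015],[0,0,-0.02]], "translation": [[0.11,-0.24,0],[0.22,-0.48,0],[0.33,-0.72,0],[0.43,-0.95,0]], "gripper": [0.25,0.25,0.25,0.25]}}

```text
t: 1.1
eef_pos: [0.3616, 0.2937, 0.2116]
eef_rot: [-180.0, 0.0, 136.5]
ft_force: [0.3, -0.0, 0.6]
width: 0.0661
gripper_force: 0.0
```

Request:
{"fn": "drive_tool", "kwargs": {"dr": [[0,0,-0.005],[0,0,-0.01],[0,0,-0.015],[0,0,-0.02]], "translation": [[0.11,-0.24,0],[0.22,-0.48,0],[0.33,-0.72,0],[0.43,-0.95,0]], "gripper": [0.25,0.25,0.25,0.25]}}

```text
t: 1.43
eef_pos: [0.4046, 0.1987, 0.2116]
eef_rot: [-180.0, 0.0, 129.3]
ft_force: [0.1, -0.1, 0.5]
width: 0.0663
gripper_force: 0.0
```

Request:
{"fn": "drive_tool", "kwargs": {"dr": [[0,0,-0.005],[0,0,-0.01],[0,0,-0.015],[0,0,-0.02]], "translation": [[0.11,-0.24,0],[0.22,-0.48,0],[0.33,-0.72,0],[0.43,-0.95,0]], "gripper": [0.25,0.25,0.25,0.25]}}

```text
t: 1.77
eef_pos: [0.4476, 0.1038, 0.2116]
eef_rot: [-180.0, 0.0, 122.1]
ft_force: [1.0, -0.5, -0.1]
width: 0.0663
gripper_force: 0.0
```

Request:
{"fn": "drive_tool", "kwargs": {"dr": [[0,0,-0.005],[0,0,-0.01],[0,0,-0.015],[0,0,-0.02],[0,0,-0.02],[0,0,-0.02]], "translation": [[0.11,-0.24,-0.2],[0.22,-0.48,-0.4],[0.33,-0.72,-0.7],[0.43,-0.95,-1],[0.43,-0.95,-1],[0.43,-0.95,-1]], "gripper": [0.25,0.25,0.25,0.25,0.25,0.25]}}

```text
t: 2.27
eef_pos: [0.4891, 0.0087, 0.11]
eef_rot: [-179.8, -0.1, 114.8]
ft_force: [-0.5, -0.0, 0.4]
width: 0.066
gripper_force: 0.0
```

```bash
cat > look.py <<'E'
from h import *
import sys
s=ctrl.state()
def ps(): 
    s=ctrl.state();print("t",round(s["t"],2),"pos",np.round(s["eef_pos"]*1000,1),"rot",np.round(s["eef_rot"],2),"F",np.round(s["ft_force"],1),"w",round(s["width"]*1000,1),"g",round(s["gripper_force"],1))
if __name__=="__main__":
    ps()
    c=ctrl.capture("top")
    for o in covers(c): print(o)
    if len(sys.argv)>1: cv2.imwrite("pics/"+sys.argv[1],c["image"][:,:,::-1])
E
python3 look.py
```

```text
t 2.27 pos [489.1   8.7 110. ] rot [-1.7976e+02 -5.0000e-02  1.1482e+02] F [-0.5 -0.   0.4] w 66.0 g 0.0
(array([309.6, 226.6]), 228.0, array([600.4, -67.4]), array([66.3, 39.6]), 70.0)
```

Request:
{"fn": "drive_tool", "kwargs": {"dr": [[0,0,0],[0,0,0],[0,0,0],[0,0,0],[0,0,0]], "translation": [[0.03,-0.005,-0.3],[0.03,-0.005,-0.6],[0.03,-0.005,-0.85],[0.03,-0.005,-0.93],[0.03,-0.005,-0.93]], "gripper": [0.25,0.25,0.25,0.25,0.25]}}

```text
t: 2.73
eef_pos: [0.4926, 0.0113, 0.0183]
eef_rot: [-179.9, -0.1, 115.1]
ft_force: [0.7, -0.5, -0.8]
width: 0.0659
gripper_force: 0.0
```

Run:
```python
from look import *
ps()
c=ctrl.capture("wrist");np.savez("w1.npz",**c);cv2.imwrite("pics/w1.png",c["image"][:,:,::-1])
```

```text
t 2.73 pos [492.6  11.3  18.3] rot [-1.7993e+02 -8.0000e-02  1.1512e+02] F [ 0.7 -0.5 -0.8] w 65.9 g 0.0
```

View pics/w1.png

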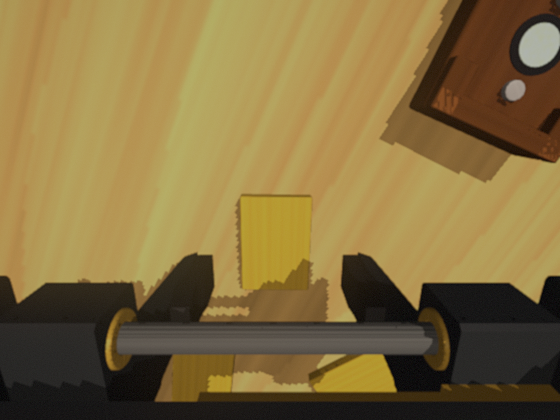

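The wrist view shows a cover squared up between the fingers at columns 240–312, rows 195–290. I'll compute where it really is.

Run:
```python
from look import *
c=load("w1.npz")
P=plane(c,[(241,196),(311,196),(309,262),(241,262)],.008)*1000;print(P.round(1)); print(-c["R"].T@c["t"])
print(proj(c,[[.4923,.0082,.008],[.4926,.0113,.018]]))
for o in covers(c,amin=1000,amax=50000):print(o)
c=ctrl.capture("side");np.savez("s1.npz",**c);cv2.imwrite("pics/s1.png",cv2.resize(c["image"][150:400,100:400,::-1],None,fx=2.4,fy=2.4))
```

```text
[[460.3  29.3   8. ]
 [498.7  47.3   8. ]
 [517.6   7.3   8. ]
 [477.7 -11.4   8. ]]
[0.45945926 0.08319779 0.19266224]
[[274.16741876 245.6436486 ]
 [276.61484341 248.31308954]]
(array([353. , 373.5]), 2475.0, array([588.9, -59.7]), array([64.9, 34.1]), 25.2)
(array([202.5, 378. ]), 2389.5, array([ 488.9, -111.6]), array([48.3, 42.9]), 25.2)
(array([275.5, 242. ]), 6377.5, array([492.3,   9.3]), array([43.9, 65.2]), 24.5)
```

View pics/s1.png

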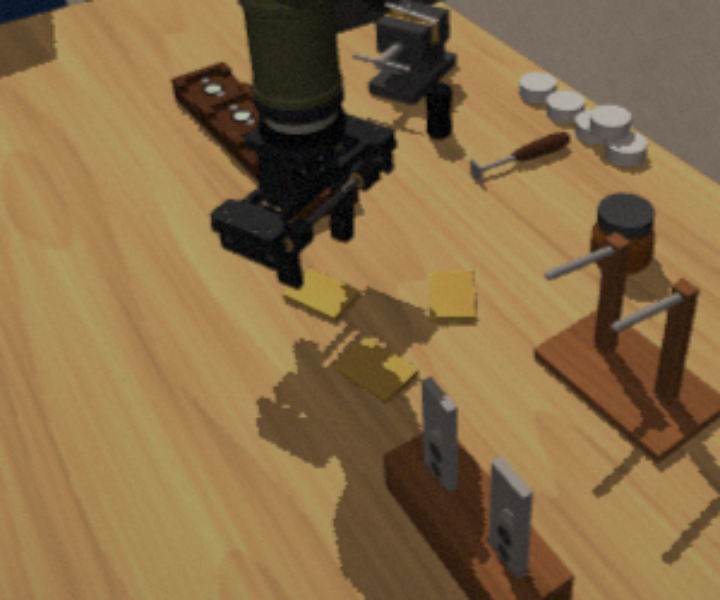

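Wrist and top views agree at (492, 9), 24.5°. I'll lower, grip and lift.

Request:
{"fn": "drive_tool", "kwargs": {"dr": [[0,0,0],[0,0,0],[0,0,0],[0,0,0],[0,0,0],[0,0,0],[0,0,0],[0,0,0],[0,0,0],[0,0,0],[0,0,0]], "translation": [[0,-0.015,-0.08],[0,-0.015,-0.14],[0,-0.015,-0.14],[0,-0.015,-0.14],[0,-0.015,-0.14],[0,-0.015,-0.14],[0,-0.015,-0.14],[0,-0.015,-0.14],[0,-0.015,-0.14],[0,-0.015,-0.14],[0,-0.015,-0.14]], "gripper": [0.25,0.25,0.25,1,1,1,1,1,1,1,1]}}

```text
t: 3.75
eef_pos: [0.4933, 0.0083, 0.0048]
eef_rot: [180.0, 0.0, 115.0]
ft_force: [-0.3, -0.5, -0.1]
width: 0.0147
gripper_force: 0.0
```

Request:
{"fn": "drive_tool", "kwargs": {"dr": [[0,0,0],[0,0,0],[0,0,0],[0,0,0],[0,0,0],[0,0,0]], "translation": [[0,0,0.1],[0,0,0.3],[0,0,0.55],[0,0,0.8],[0,0,0.9],[0,0,0.9]], "gripper": [1,1,1,1,1,1]}}

```text
t: 4.25
eef_pos: [0.4949, 0.0083, 0.0972]
eef_rot: [179.7, 0.1, 115.0]
ft_force: [1.0, -0.9, -0.1]
width: 0.0002
gripper_force: 0.0
```

Run:
```python
from look import *
ps()
c=ctrl.capture("wrist");np.savez("w2.npz",**c);cv2.imwrite("pics/w2.png",c["image"][:,:,::-1])
for o in covers(c,amin=1000,amax=50000):print(o)
for o in covers(ctrl.capture("top")):print(o)
```

```text
t 4.25 pos [494.9   8.3  97.2] rot [1.7973e+02 1.0000e-01 1.1496e+02] F [ 1.  -0.9 -0.1] w 0.2 g 0.0
(array([274.5, 202.5]), 3415.5, array([492.3,   9.1]), array([43.4, 64.4]), 23.8)
(array([309.2, 225.8]), 223.5, array([597.1, -65.2]), array([65. , 42.5]), 61.7)
```

View pics/w2.png

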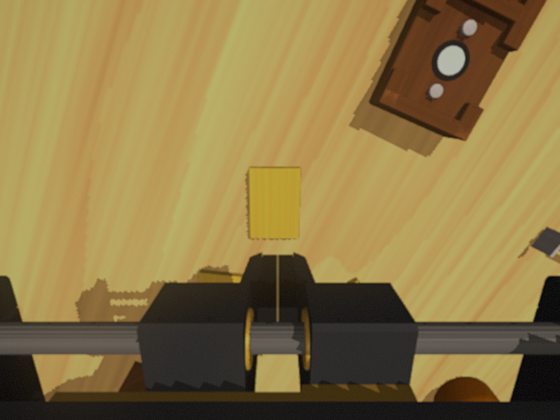

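The cover is untouched at (274,203): the fingers closed above it. I'll check where the fingertips really are compared with the reported TCP.

Run:
```python
from look import *
a=np.radians(25);u=np.array([np.cos(a),np.sin(a),0])
c=load("w1.npz");T=np.array([.4926,.0113,.0183])
print("w1 TCP->",proj(c,T),"pad tips at TCP depth",proj(c,[T-u*.033,T+u*.033]), "20mm up",proj(c,[T-u*.033+[0,0,.02],T+u*.033+[0,0,.02]]))
s=load("s1.npz")
for dz in(0,.01,.02,.03):
  p=proj(s,[T-u*.033+[0,0,dz],T-u*.05+[0,0,dz],T+u*.033+[0,0,dz]]);print(dz,((p-[100,150])*2.4).round(0).tolist())
T=ctrl.state()["eef_pos"];c=load("w2.npz")
print("w2 TCP",proj(c,T),proj(c,T+[0,0,.02]))
c=ctrl.capture("side")
q=proj(c,T)[0];print("side TCP",q);x,y=int(q[0]),int(q[1])
im=cv2.resize(c["image"][y-60:y+40,x-60:x+60,::-1],None,fx=5,fy=5)
cv2.circle(im,(int((q[0]-x+60)*5),int((q[1]-y+60)*5)),4,(0,0,255),-1);cv2.imwrite("pics/s2.png",im)
```

```text
w1 TCP-> [[276.61348474 248.51982557]] pad tips at TCP depth [[221.91532465 248.38839534]
 [331.31800725 248.65127109]] 20mm up [[215.72010272 263.71391614]
 [337.31308148 264.00806627]]
0 [[297.0, 302.0], [286.0, 313.0], [338.0, 262.0]]
0.01 [[296.0, 294.0], [285.0, 305.0], [338.0, 254.0]]
0.02 [[295.0, 286.0], [284.0, 297.0], [337.0, 247.0]]
0.03 [[294.0, 278.0], [283.0, 289.0], [336.0, 239.0]]
w2 TCP [[274.03264527 245.79455084]] [[273.87033189 260.75013961]]
side TCP [230.55569111 242.39114022]
```

View pics/s2.png

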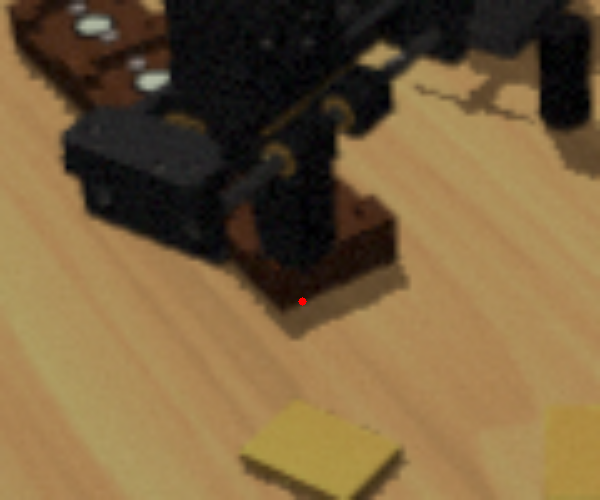

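The tip appears about 20 mm above the reported TCP (red dot). I'll probe the table with shut fingers beside the cover to settle it.

Run:
```python
from look import *
print(ctrl.grip_depth,[a for a in dir(ctrl) if a[0]!="_"])
c=load("w2.npz");T=ctrl.state()["eef_pos"];n=np.array([-.42,.91,0])
for dz in(0,.01,.02,.03):print(dz,proj(c,T+n*.009+[0,0,dz]))
```

```text
0.0187 ['PlanningError', 'capture', 'grip_depth', 'job_done', 'state']
0 [[273.29338085 231.30564139]]
0.01 [[273.17650091 237.7175099 ]]
0.02 [[273.04660327 244.84351175]]
0.03 [[272.90138485 252.8099896 ]]
```

Request:
{"fn": "drive_tool", "kwargs": {"dr": [[0,0,0],[0,0,0],[0,0,0],[0,0,0],[0,0,0],[0,0,0],[0,0,0],[0,0,0]], "translation": [[-0.3,0,0],[-0.6,0,0],[-0.6,0,-0.3],[-0.6,0,-0.55],[-0.6,0,-0.8],[-0.6,0,-0.93],[-0.6,0,-0.93],[-0.6,0,-0.93]], "gripper": [1,1,1,1,1,1,1,1]}}

```text
t: 5.07
eef_pos: [0.4346, 0.0068, 0.009]
eef_rot: [-179.1, -0.1, 115.0]
ft_force: [-0.2, -0.4, -0.0]
width: 0.0004
gripper_force: 0.0
```

Request:
{"fn": "drive_tool", "kwargs": {"dr": [[0,0,0],[0,0,0],[0,0,0],[0,0,0]], "translation": [[0,0,-0.02],[0,0,-0.04],[0,0,-0.05],[0,0,-0.05]], "gripper": [1,1,1,1]}}

```text
t: 5.4
eef_pos: [0.4347, 0.0068, 0.0046]
eef_rot: [-179.2, -0.1, 115.0]
ft_force: [-0.7, 0.0, 0.1]
width: 0.0004
gripper_force: 0.0
```

Request:
{"fn": "drive_tool", "kwargs": {"dr": [[0,0,0],[0,0,0],[0,0,0],[0,0,0],[0,0,0],[0,0,0]], "translation": [[0,0,-0.02],[0,0,-0.04],[0,0,-0.06],[0,0,-0.08],[0,0,-0.1],[0,0,-0.1]], "gripper": [1,1,1,1,1,1]}}

```text
t: 5.9
eef_pos: [0.435, 0.0067, -0.005]
eef_rot: [-179.2, -0.1, 115.0]
ft_force: [-0.7, 0.8, 0.2]
width: 0.0003
gripper_force: 0.0
```

Request:
{"fn": "drive_tool", "kwargs": {"dr": [[0,0,0],[0,0,0],[0,0,0],[0,0,0]], "translation": [[0,0,-0.015],[0,0,-0.03],[0,0,-0.04],[0,0,-0.04]], "gripper": [1,1,1,1]}}

```text
t: 6.23
eef_pos: [0.4357, 0.0066, -0.0083]
eef_rot: [-179.3, -0.0, 115.0]
ft_force: [-0.4, -1.3, 0.8]
width: 0.0003
gripper_force: 0.0
```

Request:
{"fn": "drive_tool", "kwargs": {"dr": [[0,0,0],[0,0,0],[0,0,0],[0,0,0]], "translation": [[0,0,-0.015],[0,0,-0.03],[0,0,-0.04],[0,0,-0.04]], "gripper": [1,1,1,1]}}

```text
t: 6.57
eef_pos: [0.4358, 0.0066, -0.0122]
eef_rot: [-179.3, -0.0, 115.0]
ft_force: [0.4, -0.8, -0.3]
width: 0.0007
gripper_force: 0.0
```

Request:
{"fn": "drive_tool", "kwargs": {"dr": [[0,0,0],[0,0,0],[0,0,0]], "translation": [[0,0,-0.01],[0,0,-0.02],[0,0,-0.02]], "gripper": [1,1,1]}}

```text
t: 6.82
eef_pos: [0.4359, 0.0067, -0.0142]
eef_rot: [-179.3, -0.0, 115.0]
ft_force: [-0.3, 0.2, -0.5]
width: 0.0004
gripper_force: 0.0
```

Request:
{"fn": "drive_tool", "kwargs": {"dr": [[0,0,0],[0,0,0],[0,0,0]], "translation": [[0,0,-0.01],[0,0,-0.02],[0,0,-0.02]], "gripper": [1,1,1]}}

```text
t: 7.07
eef_pos: [0.4359, 0.0066, -0.0162]
eef_rot: [-179.3, -0.0, 115.0]
ft_force: [0.9, 0.0, 0.1]
width: 0.0003
gripper_force: 0.0
```

Request:
{"fn": "drive_tool", "kwargs": {"dr": [[0,0,0],[0,0,0],[0,0,0]], "translation": [[0,0,-0.01],[0,0,-0.02],[0,0,-0.02]], "gripper": [1,1,1]}}

```text
t: 7.32
eef_pos: [0.4359, 0.0066, -0.0182]
eef_rot: [-179.3, -0.0, 115.0]
ft_force: [-0.3, 0.0, -0.6]
width: 0.0005
gripper_force: 0.0
```

Request:
{"fn": "drive_tool", "kwargs": {"dr": [[0,0,0],[0,0,0],[0,0,0]], "translation": [[0,0,-0.01],[0,0,-0.02],[0,0,-0.02]], "gripper": [1,1,1]}}

```text
t: 7.57
eef_pos: [0.4359, 0.0067, -0.0202]
eef_rot: [-179.3, -0.0, 115.0]
ft_force: [0.7, 0.2, -0.7]
width: 0.0003
gripper_force: 0.0
```

Request:
{"fn": "drive_tool", "kwargs": {"dr": [[0,0,0],[0,0,0],[0,0,0]], "translation": [[0,0,-0.01],[0,0,-0.015],[0,0,-0.015]], "gripper": [1,1,1]}}

```text
t: 7.82
eef_pos: [0.4359, 0.0067, -0.0217]
eef_rot: [-179.3, -0.0, 115.0]
ft_force: [0.3, 0.3, -0.3]
width: 0.0002
gripper_force: 0.0
```

Run:
```python
from look import *
ps()
c=ctrl.capture("side")
q=proj(c,ctrl.state()["eef_pos"])[0];x,y=int(q[0]),int(q[1])
im=cv2.resize(c["image"][y-60:y+40,x-60:x+60,::-1],None,fx=5,fy=5)
cv2.circle(im,(300,300),4,(0,0,255),-1);cv2.imwrite("pics/s3.png",im)
```

```text
t 7.82 pos [435.9   6.7 -21.7] rot [-1.7933e+02 -2.0000e-02  1.1499e+02] F [ 0.3  0.3 -0.3] w 0.2 g 0.0
```

View pics/s3.png

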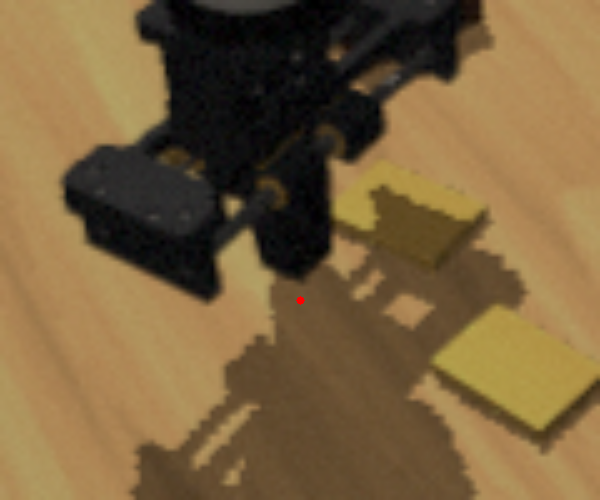

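The fingertip at (300,278) almost meets its shadow, so the table is a few mm below. I'll keep going gently.

Request:
{"fn": "drive_tool", "kwargs": {"dr": [[0,0,0],[0,0,0],[0,0,0]], "translation": [[0,0,-0.01],[0,0,-0.015],[0,0,-0.015]], "gripper": [1,1,1]}}

```text
t: 8.12
eef_pos: [0.4359, 0.0067, -0.0232]
eef_rot: [-179.3, -0.0, 115.0]
ft_force: [-0.4, 0.3, -0.6]
width: 0.0005
gripper_force: 0.0
```

Request:
{"fn": "drive_tool", "kwargs": {"dr": [[0,0,0],[0,0,0],[0,0,0]], "translation": [[0,0,-0.01],[0,0,-0.015],[0,0,-0.015]], "gripper": [1,1,1]}}

```text
t: 8.37
eef_pos: [0.4359, 0.0067, -0.0247]
eef_rot: [-179.3, -0.0, 115.0]
ft_force: [0.3, -0.6, 0.1]
width: 0.0003
gripper_force: 0.0
```

Request:
{"fn": "drive_tool", "kwargs": {"dr": [[0,0,0],[0,0,0],[0,0,0]], "translation": [[0,0,-0.005],[0,0,-0.01],[0,0,-0.01]], "gripper": [1,1,1]}}

```text
t: 8.62
eef_pos: [0.436, 0.0067, -0.0256]
eef_rot: [-179.3, -0.0, 115.0]
ft_force: [-0.2, -0.1, -0.6]
width: 0.0002
gripper_force: 0.0
```

Request:
{"fn": "drive_tool", "kwargs": {"dr": [[0,0,0],[0,0,0],[0,0,0]], "translation": [[0,0,-0.005],[0,0,-0.01],[0,0,-0.01]], "gripper": [1,1,1]}}

```text
t: 8.87
eef_pos: [0.436, 0.0067, -0.0265]
eef_rot: [-179.3, -0.0, 115.0]
ft_force: [-0.5, -0.4, 1.2]
width: 0.0006
gripper_force: 0.7
```

Request:
{"fn": "drive_tool", "kwargs": {"dr": [[0,0,0],[0,0,0],[0,0,0]], "translation": [[0,0,-0.005],[0,0,-0.01],[0,0,-0.01]], "gripper": [1,1,1]}}

```text
t: 9.12
eef_pos: [0.436, 0.0067, -0.0266]
eef_rot: [-179.4, 0.0, 115.0]
ft_force: [-0.7, -0.2, 13.4]
width: 0.0006
gripper_force: 7.0
```

Request:
{"fn": "drive_tool", "kwargs": {"dr": [[0,0,0],[0,0,0],[0,0,0]], "translation": [[0,0,-0.005],[0,0,-0.01],[0,0,-0.01]], "gripper": [1,1,1]}}

```text
t: 9.37
eef_pos: [0.436, 0.0067, -0.0267]
eef_rot: [-179.4, 0.0, 115.0]
ft_force: [-1.3, -0.6, 26.1]
width: 0.0008
gripper_force: 13.2
```

Contact is at a reported z of -26.5 mm, so the true tip is 26.5 mm above the reported TCP. Stiffness is about 13 N per mm. Next I'll check for an xy offset using the wrist camera's view of the tip while it touches the table.

Run:
```python
from look import *
ps()
c=ctrl.capture("wrist");np.savez("w3.npz",**c);g=cv2.cvtColor(c["image"],cv2.COLOR_RGB2GRAY)
# dark finger extents by row
for r in range(240,290,5):
    k=np.where(g[r,200:360]<45)[0]+200; print(r,(k.min(),k.max()) if len(k) else None)
T=ctrl.state()["eef_pos"]; a=np.radians(115);n=np.array([np.cos(a),np.sin(a)])
for r in(250,255,258):
    P=plane(c,(277.5,r),0)[0];d=(P-T)[:2];print(r,P*1000,"along tool-x' %.1f  along tool-y' %.1f"%(1000*d@n,1000*d@[n[1],-n[0]]))
print(T*1000, proj(c,[[T[0],T[1],0]]))
s=ctrl.capture("side");cv2.imwrite("pics/s4.png",np.hstack([cv2.resize(s["image"][190:330,150:270,::-1],None,fx=3,fy=3),cv2.resize(c["image"][200:340,200:360,::-1],None,fx=2.5,fy=3)]))
print(proj(s,[[T[0],T[1],0]]))
```

```text
t 9.37 pos [436.    6.7 -26.7] rot [-1.7944e+02  3.0000e-02  1.1502e+02] F [-1.3 -0.6 26.1] w 0.8 g 13.2
240 None
245 None
250 None
255 (np.int64(258), np.int64(297))
260 (np.int64(250), np.int64(304))
265 (np.int64(248), np.int64(306))
270 (np.int64(246), np.int64(308))
275 (np.int64(244), np.int64(310))
280 (np.int64(242), np.int64(312))
285 (np.int64(200), np.int64(359))
250 [431.98744152  17.26050576   0.        ] along tool-x' 11.3  along tool-y' 0.8
255 [433.17766094  14.71200765   0.        ] along tool-x' 8.5  along tool-y' 0.8
258 [433.89787749  13.16987981   0.        ] along tool-x' 6.8  along tool-y' 0.8
[436.02927911   6.66224643 -26.63597088] [[275.92672267 269.78773366]]
[[212.3350967  283.83556206]]
```

View pics/s4.png

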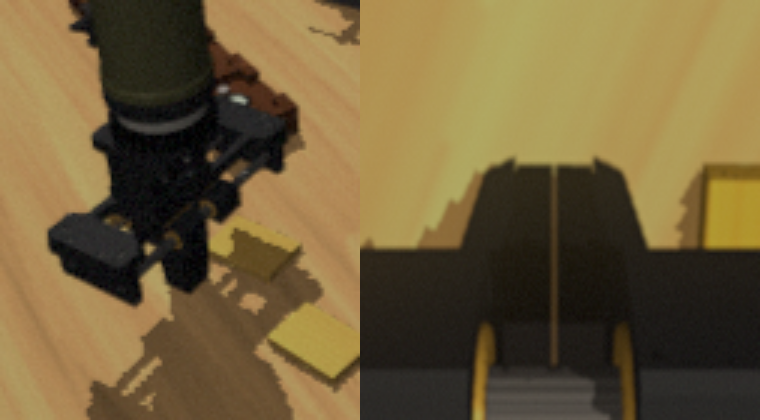

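The xy reading is right; only z is offset by 26.5 mm. Now I'll grip cover B at the correct depth.

Request:
{"fn": "drive_tool", "kwargs": {"dr": [[0,0,0],[0,0,0],[0,0,0],[0,0,0],[0,0,0],[0,0,0]], "translation": [[0,0,0.2],[0,0,0.4],[0.2,0.01,0.4],[0.4,0.02,0.4],[0.56,0.025,0.4],[0.56,0.025,0.4]], "gripper": [0.25,0.25,0.25,0.25,0.25,0.25]}}

```text
t: 9.97
eef_pos: [0.497, 0.0097, 0.012]
eef_rot: [-179.7, -0.0, 114.8]
ft_force: [0.7, -0.4, -0.4]
width: 0.0384
gripper_force: 0.0
```

Request:
{"fn": "drive_tool", "kwargs": {"dr": [[0,0,0],[0,0,0],[0,0,0],[0,0,0],[0,0,0]], "translation": [[0,0,-0.12],[0,0,-0.24],[0,0,-0.32],[0,0,-0.35],[0,0,-0.35]], "gripper": [0.25,0.25,0.25,0.25,0.25]}}

```text
t: 10.38
eef_pos: [0.4909, 0.0092, -0.0242]
eef_rot: [-179.2, -0.0, 115.0]
ft_force: [-1.0, -0.4, 0.5]
width: 0.0662
gripper_force: 0.0
```

Request:
{"fn": "drive_tool", "kwargs": {"dr": [[0,0,0],[0,0,0],[0,0,0],[0,0,0],[0,0,0],[0,0,0],[0,0,0]], "translation": [[0,0,0],[0,0,0],[0,0,0],[0,0,0],[0,0,0],[0,0,0],[0,0,0]], "gripper": [1,1,1,1,1,1,1]}}

```text
t: 10.97
eef_pos: [0.4922, 0.0092, -0.0232]
eef_rot: [-179.4, -0.0, 115.0]
ft_force: [0.1, -0.2, 5.4]
width: 0.0431
gripper_force: 30.0
```

Request:
{"fn": "drive_tool", "kwargs": {"dr": [[0,0,0],[0,0,0],[0,0,0],[0,0,0],[0,0,0],[0,0,0]], "translation": [[0,0,0.1],[0,0,0.3],[0,0,0.55],[0,0,0.8],[0,0,0.8],[0,0,0.8]], "gripper": [1,1,1,1,1,1]}}

```text
t: 11.47
eef_pos: [0.4927, 0.009, 0.0571]
eef_rot: [-179.5, 0.0, 114.9]
ft_force: [0.3, 0.2, -1.5]
width: 0.0431
gripper_force: 30.0
```

Gripped at width 43. Carrying it to the pocket at (551, 324).

Request:
{"fn": "drive_tool", "kwargs": {"dr": [[0,0,-0.004],[0,0,-0.008],[0,0,-0.012],[0,0,-0.0153]], "translation": [[0.04,0.2,0],[0.08,0.4,0],[0.12,0.6,0],[0.146,0.788,0]], "gripper": [1,1,1,1]}}

```text
t: 11.8
eef_pos: [0.5061, 0.0886, 0.055]
eef_rot: [-179.2, -0.0, 109.4]
ft_force: [-0.0, 0.8, -0.9]
width: 0.0433
gripper_force: 30.0
```

Request:
{"fn": "drive_tool", "kwargs": {"dr": [[0,0,-0.004],[0,0,-0.008],[0,0,-0.012],[0,0,-0.0153]], "translation": [[0.04,0.2,0],[0.08,0.4,0],[0.12,0.6,0],[0.146,0.788,0]], "gripper": [1,1,1,1]}}

```text
t: 12.13
eef_pos: [0.5206, 0.1674, 0.0547]
eef_rot: [-179.2, 0.0, 103.9]
ft_force: [0.6, 0.2, -0.7]
width: 0.0432
gripper_force: 30.0
```

Request:
{"fn": "drive_tool", "kwargs": {"dr": [[0,0,-0.004],[0,0,-0.008],[0,0,-0.012],[0,0,-0.0153]], "translation": [[0.04,0.2,0],[0.08,0.4,0],[0.12,0.6,0],[0.146,0.788,0]], "gripper": [1,1,1,1]}}

```text
t: 12.47
eef_pos: [0.5352, 0.246, 0.0545]
eef_rot: [-179.2, 0.1, 98.4]
ft_force: [0.2, -0.7, -1.1]
width: 0.0433
gripper_force: 30.0
```

Request:
{"fn": "drive_tool", "kwargs": {"dr": [[0,0,-0.004],[0,0,-0.008],[0,0,-0.012],[0,0,-0.0153],[0,0,-0.0153],[0,0,-0.0153],[0,0,-0.0153]], "translation": [[0.04,0.2,0],[0.08,0.4,0],[0.12,0.6,0],[0.146,0.788,0],[0.146,0.788,0],[0.146,0.788,0],[0.146,0.788,0]], "gripper": [1,1,1,1,1,1,1]}}

```text
t: 13.05
eef_pos: [0.5497, 0.3223, 0.0549]
eef_rot: [-179.2, 0.2, 93.0]
ft_force: [0.1, -0.4, -0.9]
width: 0.0437
gripper_force: 30.0
```

```bash
cat > wr.py <<'E'
from look import *
ps()
c=ctrl.capture("wrist");np.savez("w.npz",**c)
s=ctrl.state();z=s["eef_pos"][2]+.0265-.003+.008
for o in covers(c,z=z,amin=1500,amax=60000):print("held?",o)
h=cv2.cvtColor(c["image"],cv2.COLOR_RGB2HSV);m=cv2.inRange(h,(0,0,120),(180,60,255))
for k in cv2.findContours(m,0,2)[0]:
    if cv2.contourArea(k)>60:
        (x,y),r=cv2.minEnclosingCircle(k);print("disc",plane(c,(x,y),.022)[0]*1000,r,(x,y))
E
python3 wr.py
```

```text
t 13.05 pos [549.7 322.3  54.9] rot [-179.23    0.18   92.97] F [ 0.1 -0.4 -0.9] w 43.7 g 30.0
held? (array([277.5, 266.5]), 9416.0, array([550.1, 325.3]), array([44.8, 61.5]), 3.0)
disc [550.77574742 344.70818913  22.        ] 7.420469760894775 (280.7727355957031, 198.31817626953125)
disc [548.91271016 381.02883164  22.        ] 8.062357902526855 (281.0, 144.0)
disc [547.84850797 403.64001515  22.        ] 16.49557113647461 (281.30767822265625, 107.07691955566406)
disc [546.71399278 426.02385791  22.        ] 8.867147445678711 (281.5, 67.85294342041016)
```

The wrist view confirms the pocket and the held cover to within about 1 mm. Lowering.

Request:
{"fn": "drive_tool", "kwargs": {"dr": [[0,0,0],[0,0,0],[0,0,0],[0,0,0],[0,0,0]], "translation": [[0.012,0.008,-0.15],[0.012,0.008,-0.3],[0.012,0.008,-0.38],[0.012,0.008,-0.4],[0.012,0.008,-0.4]], "gripper": [1,1,1,1,1]}}

```text
t: 13.52
eef_pos: [0.5507, 0.3242, 0.0148]
eef_rot: [-179.2, 0.1, 93.0]
ft_force: [-0.1, 0.6, -1.3]
width: 0.0431
gripper_force: 30.0
```

Request:
{"fn": "drive_tool", "kwargs": {"dr": [[0,0,0],[0,0,0],[0,0,0],[0,0,0],[0,0,0]], "translation": [[0,0,-0.03],[0,0,-0.06],[0,0,-0.08],[0,0,-0.1],[0,0,-0.1]], "gripper": [1,1,1,1,1]}}

```text
t: 13.93
eef_pos: [0.5514, 0.325, 0.0062]
eef_rot: [-179.3, -0.0, 93.0]
ft_force: [0.2, 0.4, -0.8]
width: 0.043
gripper_force: 30.0
```

Request:
{"fn": "drive_tool", "kwargs": {"dr": [[0,0,0],[0,0,0],[0,0,0],[0,0,0]], "translation": [[0,0,-0.01],[0,0,-0.02],[0,0,-0.02],[0,0,-0.02]], "gripper": [1,1,1,1]}}

```text
t: 14.27
eef_pos: [0.5516, 0.3252, 0.0045]
eef_rot: [-179.3, -0.0, 93.0]
ft_force: [0.4, -0.2, -1.1]
width: 0.0431
gripper_force: 30.0
```

Request:
{"fn": "drive_tool", "kwargs": {"dr": [[0,0,0],[0,0,0],[0,0,0],[0,0,0]], "translation": [[0,0,-0.01],[0,0,-0.015],[0,0,-0.015],[0,0,-0.015]], "gripper": [1,1,1,1]}}

```text
t: 14.6
eef_pos: [0.5517, 0.3254, 0.0032]
eef_rot: [-179.4, -0.0, 93.0]
ft_force: [-0.5, -0.0, 0.9]
width: 0.0431
gripper_force: 30.0
```

The cover is inside the pocket, touching a pin. I'll push it down while still held.

Request:
{"fn": "drive_tool", "kwargs": {"dr": [[0,0,0],[0,0,0],[0,0,0],[0,0,0]], "translation": [[0,0,-0.01],[0,0,-0.02],[0,0,-0.025],[0,0,-0.025]], "gripper": [1,1,1,1]}}

```text
t: 14.93
eef_pos: [0.5517, 0.3254, 0.0016]
eef_rot: [-179.4, -0.0, 93.0]
ft_force: [-1.6, -1.5, 7.8]
width: 0.0433
gripper_force: 30.0
```

Request:
{"fn": "drive_tool", "kwargs": {"dr": [[0,0,0],[0,0,0],[0,0,0],[0,0,0]], "translation": [[0,0,-0.01],[0,0,-0.02],[0,0,-0.02],[0,0,-0.02]], "gripper": [1,1,1,1]}}

```text
t: 15.27
eef_pos: [0.5518, 0.3254, -0.0002]
eef_rot: [-179.4, -0.0, 93.0]
ft_force: [-0.8, -1.5, 8.8]
width: 0.0433
gripper_force: 30.0
```

Request:
{"fn": "drive_tool", "kwargs": {"dr": [[0,0,0],[0,0,0],[0,0,0],[0,0,0]], "translation": [[0,0,-0.01],[0,0,-0.015],[0,0,-0.015],[0,0,-0.015]], "gripper": [1,1,1,1]}}

```text
t: 15.6
eef_pos: [0.5518, 0.3253, -0.0012]
eef_rot: [-179.4, -0.0, 92.9]
ft_force: [-2.5, -1.9, 13.0]
width: 0.0434
gripper_force: 30.0
```

Request:
{"fn": "drive_tool", "kwargs": {"dr": [[0,0,0],[0,0,0],[0,0,0]], "translation": [[0,0,-0.005],[0,0,-0.01],[0,0,-0.01]], "gripper": [1,1,1]}}

```text
t: 15.85
eef_pos: [0.5518, 0.3253, -0.0013]
eef_rot: [-179.4, 0.0, 92.9]
ft_force: [-4.4, -3.6, 19.9]
width: 0.0433
gripper_force: 30.0
```

The cover has bottomed out: reported z -1.3 means its underside is at 22 mm. I'll release it, shut the fingers, and press each end as a check.

Request:
{"fn": "drive_tool", "kwargs": {"dr": [[0,0,0],[0,0,0],[0,0,0],[0,0,0],[0,0,0],[0,0,0],[0,0,0],[0,0,0],[0,0,0],[0,0,0],[0,0,0],[0,0,0],[0,0,0],[0,0,0]], "translation": [[0,0,0.01],[0,0,0.01],[0,0,0.01],[0,0,0.01],[0,0,0.1],[0,0,0.25],[0,0,0.35],[0,0.2,0.35],[0,0.2,0.35],[0,0.2,0.35],[0,0.2,0.35],[0,0.2,0.35],[0,0.2,0.35],[0,0.2,0.35]], "gripper": [0.25,0.25,0.25,0.25,0.25,0.25,0.25,1,1,1,1,1,1,1]}}

```text
t: 17.02
eef_pos: [0.5516, 0.3442, 0.0307]
eef_rot: [-179.3, 0.0, 92.9]
ft_force: [0.7, 0.6, 0.3]
width: 0.0219
gripper_force: 0.0
```

Request:
{"fn": "drive_tool", "kwargs": {"dr": [[0,0,0],[0,0,0],[0,0,0],[0,0,0]], "translation": [[0,0,-0.1],[0,0,-0.2],[0,0,-0.22],[0,0,-0.22]], "gripper": [1,1,1,1]}}

```text
t: 17.35
eef_pos: [0.5506, 0.3443, 0.0072]
eef_rot: [-179.2, 0.1, 93.0]
ft_force: [-0.9, -0.2, -0.1]
width: 0.0009
gripper_force: 0.0
```

Request:
{"fn": "drive_tool", "kwargs": {"dr": [[0,0,0],[0,0,0],[0,0,0],[0,0,0],[0,0,0]], "translation": [[0,0,-0.02],[0,0,-0.035],[0,0,-0.045],[0,0,-0.048],[0,0,-0.048]], "gripper": [1,1,1,1,1]}}

```text
t: 17.77
eef_pos: [0.5516, 0.3452, 0.0042]
eef_rot: [-179.3, -0.0, 93.0]
ft_force: [-0.5, -0.1, -0.1]
width: 0.0006
gripper_force: 0.0
```

Request:
{"fn": "drive_tool", "kwargs": {"dr": [[0,0,0],[0,0,0],[0,0,0],[0,0,0],[0,0,0],[0,0,0]], "translation": [[0,0,0.1],[0.01,-0.2,0.1],[0.015,-0.4,0.1],[0.015,-0.4,0.03],[0.015,-0.4,0.01],[0.015,-0.4,0.01]], "gripper": [1,1,1,1,1,1]}}

```text
t: 18.27
eef_pos: [0.5528, 0.306, 0.0051]
eef_rot: [-179.3, -0.1, 93.0]
ft_force: [-1.0, 0.6, -0.4]
width: 0.0002
gripper_force: 0.0
```

Request:
{"fn": "drive_tool", "kwargs": {"dr": [[0,0,0],[0,0,0],[0,0,0]], "translation": [[0,0,-0.005],[0,0,-0.01],[0,0,-0.01]], "gripper": [1,1,1]}}

```text
t: 18.52
eef_pos: [0.5528, 0.3063, 0.0042]
eef_rot: [-179.3, -0.1, 93.0]
ft_force: [0.5, 0.1, -0.2]
width: 0.0002
gripper_force: 0.0
```

Request:
{"fn": "drive_tool", "kwargs": {"dr": [[0,0,0],[0,0,0],[0,0,0],[0,0,0]], "translation": [[0,0,-0.008],[0,0,-0.015],[0,0,-0.018],[0,0,-0.018]], "gripper": [1,1,1,1]}}

```text
t: 18.85
eef_pos: [0.553, 0.3061, 0.0036]
eef_rot: [-179.4, -0.1, 93.0]
ft_force: [-1.3, -0.5, 8.1]
width: 0.0004
gripper_force: 4.0
```

Request:
{"fn": "drive_tool", "kwargs": {"dr": [[0,0,0],[0,0,0],[0,0,0],[0,0,0],[0,0,0],[0,0,0]], "translation": [[0,0,0.1],[-0.01,0.2,0.1],[-0.015,0.4,0.1],[-0.015,0.4,0.03],[-0.015,0.4,0],[-0.015,0.4,0]], "gripper": [1,1,1,1,1,1]}}

```text
t: 19.35
eef_pos: [0.5511, 0.3478, 0.0036]
eef_rot: [-179.4, -0.3, 93.0]
ft_force: [-3.2, 4.2, 6.7]
width: 0.0006
gripper_force: 3.3
```

Both ends touch at reported z 3.6, so the top is at 30.1 mm: flush. Raising, then looking for the other covers.

Request:
{"fn": "drive_tool", "kwargs": {"dr": [[0,0,0],[0,0,0],[0,0,0],[0,0,0],[0,0,0]], "translation": [[0,0,0.25],[0,0,0.5],[0,-0.2,0.7],[0,-0.4,0.7],[0,-0.4,0.7]], "gripper": [0.25,0.25,0.25,0.25,0.25]}}

```text
t: 19.77
eef_pos: [0.5534, 0.298, 0.0728]
eef_rot: [-179.4, 0.4, 92.6]
ft_force: [-0.2, -1.1, -0.5]
width: 0.0317
gripper_force: 0.0
```

```bash
python3 look.py
```

```text
t 19.77 pos [553.4 298.   72.8] rot [-179.4     0.36   92.64] F [-0.2 -1.1 -0.5] w 31.7 g 0.0
(array([331.6, 267.2]), 169.5, array([ 499.6, -116.6]), array([55.3, 30.4]), 71.9)
(array([295.5, 224. ]), 402.0, array([607.6, -32.6]), array([63.1, 44.1]), 57.7)
```

Cover C has been knocked to (607.6, -32.6), still at 57.7°. Going to it there.

Request:
{"fn": "drive_tool", "kwargs": {"dr": [[0,0,-0.006],[0,0,-0.012],[0,0,-0.018],[0,0,-0.0243]], "translation": [[0.035,-0.21,0],[0.07,-0.42,0],[0.1,-0.63,0],[0.135,-0.84,0]], "gripper": [0.25,0.25,0.25,0.25]}}

```text
t: 20.15
eef_pos: [0.5644, 0.2208, 0.0714]
eef_rot: [-179.2, 0.0, 84.2]
ft_force: [0.5, 0.4, 0.7]
width: 0.0622
gripper_force: 0.0
```

Request:
{"fn": "drive_tool", "kwargs": {"dr": [[0,0,-0.006],[0,0,-0.012],[0,0,-0.018],[0,0,-0.0243]], "translation": [[0.035,-0.21,0],[0.07,-0.42,0],[0.1,-0.63,0],[0.135,-0.84,0]], "gripper": [0.25,0.25,0.25,0.25]}}

```text
t: 20.48
eef_pos: [0.578, 0.1367, 0.0714]
eef_rot: [-179.2, 0.0, 75.4]
ft_force: [1.5, -0.5, -0.1]
width: 0.0663
gripper_force: 0.0
```

Request:
{"fn": "drive_tool", "kwargs": {"dr": [[0,0,-0.006],[0,0,-0.012],[0,0,-0.018],[0,0,-0.0243]], "translation": [[0.035,-0.21,0],[0.07,-0.42,0],[0.1,-0.63,0],[0.135,-0.84,0]], "gripper": [0.25,0.25,0.25,0.25]}}

```text
t: 20.82
eef_pos: [0.5916, 0.0528, 0.0714]
eef_rot: [-179.2, -0.0, 66.6]
ft_force: [1.6, -0.7, 0.3]
width: 0.0664
gripper_force: 0.0
```

Request:
{"fn": "drive_tool", "kwargs": {"dr": [[0,0,-0.006],[0,0,-0.012],[0,0,-0.018],[0,0,-0.0243],[0,0,-0.0243],[0,0,-0.0243],[0,0,-0.0243]], "translation": [[0.035,-0.21,0],[0.07,-0.42,0],[0.1,-0.63,0],[0.135,-0.84,0],[0.135,-0.84,0],[0.135,-0.84,0],[0.135,-0.84,0]], "gripper": [0.25,0.25,0.25,0.25,0.25,0.25,0.25]}}

```text
t: 21.4
eef_pos: [0.6052, -0.0289, 0.0718]
eef_rot: [-179.2, -0.1, 58.1]
ft_force: [-0.2, 0.7, 0.6]
width: 0.0662
gripper_force: 0.0
```

Run:
```python
from look import *
ps()
for o in covers(ctrl.capture("wrist"),amin=1000,amax=60000):print(o)
```

```text
t 21.4 pos [605.2 -28.9  71.8] rot [-1.7924e+02 -8.0000e-02  5.8080e+01] F [-0.2  0.7  0.6] w 66.2 g 0.0
(array([285. , 214.5]), 4082.0, array([608.9, -31.9]), array([64.9, 43.6]), 57.4)
```

Request:
{"fn": "drive_tool", "kwargs": {"dr": [[0,0,-0.001],[0,0,-0.001],[0,0,-0.001],[0,0,-0.001],[0,0,-0.001],[0,0,-0.001],[0,0,-0.001]], "translation": [[0.03,-0.033,-0.2],[0.03,-0.033,-0.4],[0.03,-0.033,-0.6],[0.03,-0.033,-0.8],[0.03,-0.033,-0.9],[0.03,-0.033,-0.94],[0.03,-0.033,-0.94]], "gripper": [0.25,0.25,0.25,0.25,0.25,0.25,0.25]}}

```text
t: 22.03
eef_pos: [0.608, -0.0329, -0.0223]
eef_rot: [-179.2, -0.0, 57.7]
ft_force: [0.1, 0.8, 0.6]
width: 0.0659
gripper_force: 0.0
```

Request:
{"fn": "drive_tool", "kwargs": {"dr": [[0,0,0],[0,0,0],[0,0,0],[0,0,0],[0,0,0],[0,0,0],[0,0,0],[0,0,0],[0,0,0]], "translation": [[0,0,-0.014],[0,0,-0.014],[0,0,-0.014],[0,0,-0.014],[0,0,-0.014],[0,0,-0.014],[0,0,-0.014],[0,0,-0.014],[0,0,-0.014]], "gripper": [0.25,1,1,1,1,1,1,1,1]}}

```text
t: 22.78
eef_pos: [0.6088, -0.0341, -0.0224]
eef_rot: [-179.4, -0.0, 57.6]
ft_force: [-0.4, 0.3, 5.4]
width: 0.0427
gripper_force: 30.0
```

Request:
{"fn": "drive_tool", "kwargs": {"dr": [[0,0,0],[0,0,0],[0,0,0],[0,0,0],[0,0,0],[0,0,0]], "translation": [[0,0,0.1],[0,0,0.3],[0,0,0.55],[0,0,0.8],[0,0,0.8],[0,0,0.8]], "gripper": [1,1,1,1,1,1]}}

```text
t: 23.28
eef_pos: [0.6096, -0.0343, 0.0584]
eef_rot: [-179.5, -0.1, 57.6]
ft_force: [-0.1, -1.2, -0.5]
width: 0.0432
gripper_force: 30.0
```

Gripped. Now to the pocket at (555.7, 243.7).

Request:
{"fn": "drive_tool", "kwargs": {"dr": [[0,0,0.008],[0,0,0.016],[0,0,0.024],[0,0,0.0327]], "translation": [[-0.045,0.23,0],[-0.09,0.46,0],[-0.135,0.69,0],[-0.18,0.92,0]], "gripper": [1,1,1,1]}}

```text
t: 23.62
eef_pos: [0.5891, 0.0583, 0.0555]
eef_rot: [-179.2, 0.1, 69.5]
ft_force: [-0.3, -0.4, -0.5]
width: 0.0432
gripper_force: 30.0
```

Request:
{"fn": "drive_tool", "kwargs": {"dr": [[0,0,0.008],[0,0,0.016],[0,0,0.024],[0,0,0.0327]], "translation": [[-0.045,0.23,0],[-0.09,0.46,0],[-0.135,0.69,0],[-0.18,0.92,0]], "gripper": [1,1,1,1]}}

```text
t: 23.95
eef_pos: [0.5711, 0.1503, 0.0554]
eef_rot: [-179.2, 0.1, 81.3]
ft_force: [-0.1, -0.3, -1.0]
width: 0.043
gripper_force: 30.0
```

Request:
{"fn": "drive_tool", "kwargs": {"dr": [[0,0,0.008],[0,0,0.016],[0,0,0.024],[0,0,0.0327],[0,0,0.0327],[0,0,0.0327],[0,0,0.0327],[0,0,0.0327]], "translation": [[-0.045,0.23,0],[-0.09,0.46,0],[-0.135,0.69,0],[-0.18,0.92,0],[-0.18,0.92,0],[-0.18,0.92,0],[-0.18,0.92,0],[-0.18,0.92,0]], "gripper": [1,1,1,1,1,1,1,1]}}

```text
t: 24.62
eef_pos: [0.5546, 0.2395, 0.056]
eef_rot: [-179.3, 0.1, 92.8]
ft_force: [0.3, -0.5, -2.0]
width: 0.043
gripper_force: 30.0
```

```bash
python3 wr.py
```

```text
t 24.62 pos [554.6 239.5  56. ] rot [-1.7927e+02  1.2000e-01  9.2790e+01] F [ 0.3 -0.5 -2. ] w 43.0 g 30.0
held? (array([276.5, 264.5]), 9725.0, array([554.8, 243.4]), array([44.2, 63.4]), 3.0)
held? (array([281.,  97.]), 8390.5, array([552.5, 323.3]), array([31.9, 46. ]), 2.3)
disc [554.90686287 264.54517147  22.        ] 7.3622565269470215 (279.7195129394531, 194.15853881835938)
```

Run:
```python
from h import *
for o in covers(load("w.npz"),z=.030,amin=1500,amax=60000):print("at rim height",o)
for o in covers(ctrl.capture("top"),z=.030):print("top",o)
```

```text
at rim height (array([276.5, 264.5]), 9725.0, array([555.5, 212.6]), array([62.1, 89.1]), 3.0)
at rim height (array([281.,  97.]), 8390.5, array([552.3, 324.8]), array([44.8, 64.6]), 2.3)
```

Request:
{"fn": "drive_tool", "kwargs": {"dr": [[0,0,0],[0,0,0],[0,0,0],[0,0,0],[0,0,0]], "translation": [[0.005,0.018,-0.15],[0.005,0.018,-0.3],[0.005,0.018,-0.4],[0.005,0.018,-0.44],[0.005,0.018,-0.44]], "gripper": [1,1,1,1,1]}}

```text
t: 25.13
eef_pos: [0.5542, 0.2429, 0.0113]
eef_rot: [-179.2, 0.1, 92.9]
ft_force: [-0.7, 0.8, -1.1]
width: 0.0432
gripper_force: 30.0
```

Request:
{"fn": "drive_tool", "kwargs": {"dr": [[0,0,0],[0,0,0],[0,0,0],[0,0,0],[0,0,0],[0,0,0]], "translation": [[0.01,-0.005,0],[0.01,-0.005,-0.02],[0.01,-0.005,-0.04],[0.01,-0.005,-0.06],[0.01,-0.005,-0.075],[0.01,-0.005,-0.075]], "gripper": [1,1,1,1,1,1]}}

```text
t: 25.63
eef_pos: [0.5559, 0.2431, 0.0053]
eef_rot: [-179.3, -0.0, 92.9]
ft_force: [-0.6, -0.8, -0.3]
width: 0.0433
gripper_force: 30.0
```

Request:
{"fn": "drive_tool", "kwargs": {"dr": [[0,0,0],[0,0,0],[0,0,0],[0,0,0]], "translation": [[0,0,-0.01],[0,0,-0.02],[0,0,-0.02],[0,0,-0.02]], "gripper": [1,1,1,1]}}

```text
t: 25.97
eef_pos: [0.5562, 0.2432, 0.0041]
eef_rot: [-179.4, -0.0, 92.9]
ft_force: [-1.6, -1.3, 5.9]
width: 0.0431
gripper_force: 30.0
```

Request:
{"fn": "drive_tool", "kwargs": {"dr": [[0,0,0],[0,0,0],[0,0,0],[0,0,0]], "translation": [[0,0,-0.01],[0,0,-0.02],[0,0,-0.025],[0,0,-0.025]], "gripper": [1,1,1,1]}}

```text
t: 26.3
eef_pos: [0.5562, 0.2433, 0.0021]
eef_rot: [-179.4, -0.0, 92.9]
ft_force: [-2.0, -2.0, 10.5]
width: 0.0431
gripper_force: 30.0
```

Request:
{"fn": "drive_tool", "kwargs": {"dr": [[0,0,0],[0,0,0],[0,0,0],[0,0,0]], "translation": [[0,0,-0.01],[0,0,-0.02],[0,0,-0.02],[0,0,-0.02]], "gripper": [1,1,1,1]}}

```text
t: 26.63
eef_pos: [0.5562, 0.2433, 0.0001]
eef_rot: [-179.4, -0.0, 92.9]
ft_force: [-2.7, -1.9, 9.7]
width: 0.043
gripper_force: 30.0
```

Request:
{"fn": "drive_tool", "kwargs": {"dr": [[0,0,0],[0,0,0],[0,0,0]], "translation": [[0,0,-0.005],[0,0,-0.008],[0,0,-0.008]], "gripper": [1,1,1]}}

```text
t: 26.88
eef_pos: [0.5562, 0.2433, -0.0005]
eef_rot: [-179.4, -0.0, 92.9]
ft_force: [-2.7, -1.6, 11.5]
width: 0.0433
gripper_force: 30.0
```

Request:
{"fn": "drive_tool", "kwargs": {"dr": [[0,0,0],[0,0,0],[0,0,0]], "translation": [[0,0,-0.005],[0,0,-0.01],[0,0,-0.01]], "gripper": [1,1,1]}}

```text
t: 27.13
eef_pos: [0.5562, 0.2433, -0.0005]
eef_rot: [-179.4, 0.0, 92.9]
ft_force: [-3.1, -2.4, 19.1]
width: 0.043
gripper_force: 30.0
```

Request:
{"fn": "drive_tool", "kwargs": {"dr": [[0,0,0],[0,0,0],[0,0,0],[0,0,0],[0,0,0],[0,0,0],[0,0,0],[0,0,0],[0,0,0],[0,0,0],[0,0,0],[0,0,0],[0,0,0],[0,0,0],[0,0,0],[0,0,0]], "translation": [[0,0,0.01],[0,0,0.01],[0,0,0.01],[0,0,0.01],[0,0,0.1],[0,0,0.25],[0,0,0.3],[0,0.1,0.3],[0,0.2,0.3],[0,0.2,0.3],[0,0.2,0.3],[0,0.2,0.3],[0,0.2,0.3],[0,0.2,0.25],[0,0.2,0.15],[0,0.2,0.1]], "gripper": [0.25,0.25,0.25,0.25,0.25,0.25,0.25,1,1,1,1,1,1,1,1,1]}}

```text
t: 28.47
eef_pos: [0.5556, 0.2624, 0.0056]
eef_rot: [-179.3, 0.0, 92.9]
ft_force: [0.5, 0.1, -0.0]
width: 0.008
gripper_force: 0.0
```

Request:
{"fn": "drive_tool", "kwargs": {"dr": [[0,0,0],[0,0,0],[0,0,0],[0,0,0]], "translation": [[0,0,0],[0,0,-0.015],[0,0,-0.03],[0,0,-0.03]], "gripper": [1,1,1,1]}}

```text
t: 28.8
eef_pos: [0.556, 0.2632, 0.0039]
eef_rot: [-179.3, -0.0, 92.9]
ft_force: [0.2, 0.0, -0.2]
width: 0.0002
gripper_force: 0.0
```

Request:
{"fn": "drive_tool", "kwargs": {"dr": [[0,0,0],[0,0,0],[0,0,0],[0,0,0],[0,0,0],[0,0,0]], "translation": [[0,0,0.1],[0.01,-0.2,0.1],[0.015,-0.4,0.1],[0.015,-0.4,0.05],[0.015,-0.4,0.01],[0.015,-0.4,0.0]], "gripper": [1,1,1,1,1,1]}}

```text
t: 29.3
eef_pos: [0.5575, 0.2241, 0.0042]
eef_rot: [-179.3, -0.1, 92.9]
ft_force: [-1.0, 0.5, 0.9]
width: 0.0003
gripper_force: 0.0
```

Request:
{"fn": "drive_tool", "kwargs": {"dr": [[0,0,0],[0,0,0],[0,0,0],[0,0,0],[0,0,0]], "translation": [[0,0,0.25],[0,0,0.5],[0,-0.1,0.7],[0,-0.2,0.7],[0,-0.2,0.7]], "gripper": [1,0.25,0.25,0.25,0.25]}}

```text
t: 29.72
eef_pos: [0.5583, 0.2019, 0.0749]
eef_rot: [-179.4, 0.0, 92.9]
ft_force: [1.2, -1.0, -0.5]
width: 0.0254
gripper_force: 0.0
```

```bash
python3 look.py
```

```text
t 29.72 pos [558.3 201.9  74.9] rot [-1.7943e+02  3.0000e-02  9.2860e+01] F [ 1.2 -1.  -0.5] w 25.4 g 0.0
(array([144. , 252.5]), 153.5, array([546.6, 337.4]), array([49.8, 31.4]), 88.6)
```

Request:
{"fn": "drive_tool", "kwargs": {"dr": [[0,0,0.0026],[0,0,0.005],[0,0,0.008],[0,0,0.0105]], "translation": [[-0.045,-0.19,0],[-0.09,-0.38,0],[-0.135,-0.57,0],[-0.18,-0.76,0]], "gripper": [0.25,0.25,0.25,0.25]}}

```text
t: 30.1
eef_pos: [0.5384, 0.1275, 0.0729]
eef_rot: [-179.2, -0.1, 96.8]
ft_force: [0.3, -0.7, 0.0]
width: 0.0557
gripper_force: 0.0
```

Request:
{"fn": "drive_tool", "kwargs": {"dr": [[0,0,0.0026],[0,0,0.005],[0,0,0.008],[0,0,0.0105]], "translation": [[-0.045,-0.19,0],[-0.09,-0.38,0],[-0.135,-0.57,0],[-0.18,-0.76,0]], "gripper": [0.25,0.25,0.25,0.25]}}

```text
t: 30.43
eef_pos: [0.5205, 0.0514, 0.073]
eef_rot: [-179.2, -0.1, 100.6]
ft_force: [0.9, 0.5, -0.2]
width: 0.0661
gripper_force: 0.0
```

Request:
{"fn": "drive_tool", "kwargs": {"dr": [[0,0,0.0026],[0,0,0.005],[0,0,0.008],[0,0,0.0105]], "translation": [[-0.045,-0.19,0],[-0.09,-0.38,0],[-0.135,-0.57,0],[-0.18,-0.76,0]], "gripper": [0.25,0.25,0.25,0.25]}}

```text
t: 30.77
eef_pos: [0.5028, -0.0245, 0.073]
eef_rot: [-179.2, -0.1, 104.4]
ft_force: [0.4, 0.1, -0.3]
width: 0.0659
gripper_force: 0.0
```

Request:
{"fn": "drive_tool", "kwargs": {"dr": [[0,0,0.0026],[0,0,0.005],[0,0,0.008],[0,0,0.0105],[0,0,0.0105],[0,0,0.0105]], "translation": [[-0.045,-0.19,0],[-0.09,-0.38,0],[-0.135,-0.57,0],[-0.18,-0.76,0],[-0.18,-0.76,0],[-0.18,-0.76,0]], "gripper": [0.25,0.25,0.25,0.25,0.25,0.25]}}

```text
t: 31.27
eef_pos: [0.4851, -0.1006, 0.0732]
eef_rot: [-179.3, -0.1, 107.9]
ft_force: [0.6, 0.3, 0.3]
width: 0.0664
gripper_force: 0.0
```

Run:
```python
from look import *
ps()
for o in covers(ctrl.capture("wrist"),amin=1000,amax=60000):print(o)
print("tray")
for o in covers(ctrl.capture("top"),z=.03):print(o)
```

```text
t 31.27 pos [ 485.1 -100.6   73.2] rot [-1.7927e+02 -1.1000e-01  1.0795e+02] F [0.6 0.3 0.3] w 66.4 g 0.0
(array([278.5, 218. ]), 4020.5, array([ 486.6, -104.4]), array([43.8, 64.7]), 18.0)
tray
(array([147. , 249.5]), 454.0, array([551.7, 324. ]), array([43.5, 61.6]), 1.8)
(array([180.9, 247. ]), 442.5, array([555.9, 243.8]), array([43.5, 62.8]), 3.3)
```

Both placed covers are centred within 1 mm. Picking the third.

Request:
{"fn": "drive_tool", "kwargs": {"dr": [[0,0,0],[0,0,0],[0,0,0],[0,0,0],[0,0,0],[0,0,0],[0,0,0]], "translation": [[0.012,-0.04,-0.2],[0.012,-0.04,-0.4],[0.012,-0.04,-0.6],[0.012,-0.04,-0.8],[0.012,-0.04,-0.92],[0.012,-0.04,-0.96],[0.012,-0.04,-0.96]], "gripper": [0.25,0.25,0.25,0.25,0.25,0.25,0.25]}}

```text
t: 31.95
eef_pos: [0.4867, -0.1029, -0.0227]
eef_rot: [-179.3, -0.1, 108.2]
ft_force: [0.7, -0.6, 0.2]
width: 0.0662
gripper_force: 0.0
```

Request:
{"fn": "drive_tool", "kwargs": {"dr": [[0,0,0],[0,0,0],[0,0,0],[0,0,0],[0,0,0],[0,0,0],[0,0,0],[0,0,0]], "translation": [[0,0,0],[0,0,0],[0,0,0],[0,0,0],[0,0,0],[0,0,0],[0,0,0],[0,0,0]], "gripper": [1,1,1,1,1,1,1,1]}}

```text
t: 32.62
eef_pos: [0.4872, -0.1049, -0.0212]
eef_rot: [-179.4, 0.0, 108.0]
ft_force: [-0.6, 0.9, 6.9]
width: 0.0427
gripper_force: 30.0
```

Request:
{"fn": "drive_tool", "kwargs": {"dr": [[0,0,0],[0,0,0],[0,0,0],[0,0,0],[0,0,0],[0,0,0]], "translation": [[0,0,0.1],[0,0,0.3],[0,0,0.55],[0,0,0.8],[0,0,0.8],[0,0,0.8]], "gripper": [1,1,1,1,1,1]}}

```text
t: 33.12
eef_pos: [0.4874, -0.1053, 0.0589]
eef_rot: [-179.5, 0.0, 108.0]
ft_force: [-0.9, 0.3, -2.6]
width: 0.0429
gripper_force: 30.0
```

Request:
{"fn": "drive_tool", "kwargs": {"dr": [[0,0,-0.0035],[0,0,-0.007],[0,0,-0.0105],[0,0,-0.014]], "translation": [[0.06,0.22,0],[0.12,0.45,0],[0.18,0.67,0],[0.24,0.895,0]], "gripper": [1,1,1,1]}}

```text
t: 33.45
eef_pos: [0.51, -0.0149, 0.0567]
eef_rot: [-179.2, -0.0, 102.9]
ft_force: [-0.1, 0.2, -1.3]
width: 0.0427
gripper_force: 30.0
```

Request:
{"fn": "drive_tool", "kwargs": {"dr": [[0,0,-0.0035],[0,0,-0.007],[0,0,-0.0105],[0,0,-0.014]], "translation": [[0.06,0.22,0],[0.12,0.45,0],[0.18,0.67,0],[0.24,0.895,0]], "gripper": [1,1,1,1]}}

```text
t: 33.78
eef_pos: [0.5339, 0.0747, 0.0565]
eef_rot: [-179.2, 0.0, 97.9]
ft_force: [0.8, 0.6, -1.7]
width: 0.0424
gripper_force: 30.0
```

Request:
{"fn": "drive_tool", "kwargs": {"dr": [[0,0,-0.0035],[0,0,-0.007],[0,0,-0.0105],[0,0,-0.014],[0,0,-0.014],[0,0,-0.014],[0,0,-0.014]], "translation": [[0.06,0.22,0],[0.12,0.45,0],[0.18,0.67,0],[0.24,0.895,0],[0.24,0.895,-0.15],[0.24,0.895,-0.3],[0.24,0.895,-0.3]], "gripper": [1,1,1,1,1,1,1]}}

```text
t: 34.37
eef_pos: [0.5561, 0.1625, 0.0243]
eef_rot: [-179.0, 0.2, 93.0]
ft_force: [-1.2, -0.4, -1.3]
width: 0.0427
gripper_force: 30.0
```

```bash
python3 wr.py
```

```text
t 34.37 pos [556.1 162.5  24.3] rot [-1.7898e+02  1.7000e-01  9.3000e+01] F [-1.2 -0.4 -1.3] w 42.7 g 30.0
held? (array([277., 265.]), 9497.5, array([556.3, 166.8]), array([43.2, 62.7]), 3.0)
held? (array([286.5, 100.5]), 11804.5, array([556.3, 244.5]), array([37.6, 54.2]), 2.9)
```

Request:
{"fn": "drive_tool", "kwargs": {"dr": [[0,0,0],[0,0,0],[0,0,0],[0,0,0]], "translation": [[0.018,0,-0.05],[0.018,0,-0.09],[0.018,0,-0.09],[0.018,0,-0.09]], "gripper": [1,1,1,1]}}

```text
t: 34.75
eef_pos: [0.5607, 0.1634, 0.0192]
eef_rot: [-179.3, -0.0, 92.9]
ft_force: [-0.1, 0.3, -1.0]
width: 0.0426
gripper_force: 30.0
```

Request:
{"fn": "drive_tool", "kwargs": {"dr": [[0,0,0],[0,0,0],[0,0,0],[0,0,0],[0,0,0],[0,0,0]], "translation": [[-0.013,-0.004,-0.03],[-0.013,-0.004,-0.06],[-0.013,-0.004,-0.08],[-0.013,-0.004,-0.1],[-0.013,-0.004,-0.12],[-0.013,-0.004,-0.12]], "gripper": [1,1,1,1,1,1]}}

```text
t: 35.25
eef_pos: [0.559, 0.1632, 0.0067]
eef_rot: [-179.3, -0.0, 92.9]
ft_force: [0.6, -0.1, -1.4]
width: 0.0425
gripper_force: 30.0
```

Request:
{"fn": "drive_tool", "kwargs": {"dr": [[0,0,0],[0,0,0],[0,0,0],[0,0,0]], "translation": [[0,0,-0.01],[0,0,-0.02],[0,0,-0.02],[0,0,-0.02]], "gripper": [1,1,1,1]}}

```text
t: 35.58
eef_pos: [0.5593, 0.1633, 0.0052]
eef_rot: [-179.3, -0.0, 92.9]
ft_force: [1.0, -0.8, -1.5]
width: 0.0426
gripper_force: 30.0
```

Request:
{"fn": "drive_tool", "kwargs": {"dr": [[0,0,0],[0,0,0],[0,0,0],[0,0,0]], "translation": [[0,0,-0.01],[0,0,-0.02],[0,0,-0.02],[0,0,-0.02]], "gripper": [1,1,1,1]}}

```text
t: 35.92
eef_pos: [0.5595, 0.1634, 0.004]
eef_rot: [-179.4, -0.0, 92.9]
ft_force: [-1.5, -0.0, 4.7]
width: 0.0426
gripper_force: 30.0
```

Touching a pin at a 25.2 mm underside. Pressing on down to the floor, expected near reported z 0.8.

Request:
{"fn": "drive_tool", "kwargs": {"dr": [[0,0,0],[0,0,0],[0,0,0],[0,0,0]], "translation": [[0,0,-0.01],[0,0,-0.02],[0,0,-0.025],[0,0,-0.025]], "gripper": [1,1,1,1]}}

```text
t: 36.25
eef_pos: [0.5595, 0.1634, 0.0019]
eef_rot: [-179.4, -0.0, 92.9]
ft_force: [-1.7, -0.9, 8.5]
width: 0.0427
gripper_force: 30.0
```

Request:
{"fn": "drive_tool", "kwargs": {"dr": [[0,0,0],[0,0,0],[0,0,0]], "translation": [[0,0,-0.005],[0,0,-0.01],[0,0,-0.01]], "gripper": [1,1,1]}}

```text
t: 36.5
eef_pos: [0.5594, 0.1634, 0.001]
eef_rot: [-179.4, -0.0, 92.9]
ft_force: [-1.8, -0.7, 9.7]
width: 0.0426
gripper_force: 30.0
```

Request:
{"fn": "drive_tool", "kwargs": {"dr": [[0,0,0],[0,0,0],[0,0,0]], "translation": [[0,0,-0.005],[0,0,-0.008],[0,0,-0.008]], "gripper": [1,1,1]}}

```text
t: 36.75
eef_pos: [0.5595, 0.1634, 0.0007]
eef_rot: [-179.4, 0.0, 92.9]
ft_force: [-3.0, -2.0, 15.3]
width: 0.0428
gripper_force: 30.0
```

Request:
{"fn": "drive_tool", "kwargs": {"dr": [[0,0,0],[0,0,0],[0,0,0],[0,0,0],[0,0,0],[0,0,0],[0,0,0],[0,0,0],[0,0,0],[0,0,0],[0,0,0],[0,0,0],[0,0,0],[0,0,0],[0,0,0],[0,0,0]], "translation": [[0,0,0.005],[0,0,0.005],[0,0,0.005],[0,0,0.005],[0,0,0.1],[0,0,0.25],[0,0,0.3],[0,0.1,0.3],[0,0.2,0.3],[0,0.2,0.3],[0,0.2,0.3],[0,0.2,0.3],[0,0.2,0.3],[0,0.2,0.2],[0,0.2,0.1],[0,0.2,0.05]], "gripper": [0.25,0.25,0.25,0.25,0.25,0.25,0.25,1,1,1,1,1,1,1,1,1]}}

```text
t: 38.08
eef_pos: [0.5597, 0.1826, 0.0032]
eef_rot: [-179.4, 0.0, 92.9]
ft_force: [-2.8, -7.2, 55.9]
width: 0.0083
gripper_force: 28.0
```

Request:
{"fn": "drive_tool", "kwargs": {"dr": [[0,0,0],[0,0,0],[0,0,0],[0,0,0]], "translation": [[0,0,0],[0,0,-0.01],[0,0,-0.015],[0,0,-0.015]], "gripper": [1,1,1,1]}}

```text
t: 38.42
eef_pos: [0.5609, 0.1829, 0.0035]
eef_rot: [-179.5, 0.0, 92.9]
ft_force: [-0.5, -1.2, 13.7]
width: 0.0006
gripper_force: 7.0
```

That was firmer than intended for a moment, but this end is flush at 3.5. Now the other end, then a check from above.

Request:
{"fn": "drive_tool", "kwargs": {"dr": [[0,0,0],[0,0,0],[0,0,0],[0,0,0],[0,0,0],[0,0,0],[0,0,0]], "translation": [[0,0,0.1],[0.01,-0.2,0.1],[0.015,-0.4,0.1],[0.015,-0.4,0.05],[0.015,-0.4,0.02],[0.015,-0.4,0.005],[0.015,-0.4,0]], "gripper": [1,1,1,1,1,1,1]}}

```text
t: 39.0
eef_pos: [0.5605, 0.1413, 0.0034]
eef_rot: [-179.3, 0.3, 92.9]
ft_force: [-3.0, -6.8, 21.2]
width: 0.0004
gripper_force: 11.0
```

Request:
{"fn": "drive_tool", "kwargs": {"dr": [[0,0,0],[0,0,0],[0,0,0],[0,0,0],[0,0,0],[0,0,0]], "translation": [[0,0,0.25],[0,0,0.5],[-0.1,-0.25,0.75],[-0.2,-0.5,0.95],[-0.3,-0.8,0.95],[-0.3,-0.8,0.95]], "gripper": [1,0.25,0.25,0.25,0.25,0.25]}}

```text
t: 39.5
eef_pos: [0.5286, 0.0569, 0.0974]
eef_rot: [-179.2, 0.3, 92.6]
ft_force: [0.3, -1.0, -0.5]
width: 0.0319
gripper_force: 0.0
```

Request:
{"fn": "drive_tool", "kwargs": {"dr": [[0,0,0],[0,0,0],[0,0,0],[0,0,0],[0,0,0],[0,0,0]], "translation": [[-0.06,-0.25,0.2],[-0.1,-0.5,0.4],[-0.15,-0.75,0.6],[-0.2,-1,0.75],[-0.2,-1,0.75],[-0.2,-1,0.75]], "gripper": [0.6,0.6,0.6,0.6,0.6,0.6]}}

```text
t: 40.0
eef_pos: [0.511, -0.0371, 0.1724]
eef_rot: [-179.4, -0.0, 92.8]
ft_force: [0.2, 0.6, -0.0]
width: 0.0355
gripper_force: 0.0
```

Run:
```python
from look import *
ps();c=ctrl.capture("top")
for o in covers(c,z=.03):print(o)
np.savez("top1.npz",**c)
cv2.imwrite("pics/t1.png",np.vstack([cv2.resize(c["image"][215:285,85:245,::-1],(800,350),interpolation=2)]))
```

```text
t 40.0 pos [511.  -37.1 172.4] rot [-1.7938e+02 -4.0000e-02  9.2800e+01] F [ 0.2  0.6 -0. ] w 35.5 g 0.0
(array([147. , 249.5]), 459.5, array([552.3, 324. ]), array([44.7, 61.6]), 1.8)
(array([180.9, 246.9]), 443.5, array([556. , 243.9]), array([43.7, 62.6]), 3.3)
(array([214.8, 244.8]), 439.5, array([559.1, 163.3]), array([43.4, 63.2]), 3.0)
```

All three covers are in and centred within 1 mm. Now the left gauge at (460, -252).

Request:
{"fn": "drive_tool", "kwargs": {"dr": [[0,0,-0.0015],[0,0,-0.003],[0,0,-0.0045],[0,0,-0.006]], "translation": [[-0.04,-0.2,0],[-0.08,-0.4,0],[-0.12,-0.6,0],[-0.17,-0.72,0]], "gripper": [0.6,0.6,0.6,0.6]}}

```text
t: 40.38
eef_pos: [0.4937, -0.1085, 0.1713]
eef_rot: [-179.3, -0.1, 90.8]
ft_force: [0.2, 0.5, 0.4]
width: 0.0351
gripper_force: 0.0
```

Request:
{"fn": "drive_tool", "kwargs": {"dr": [[0,0,0],[0,0,0],[0,0,0],[0,0,0]], "translation": [[-0.04,-0.2,0],[-0.08,-0.4,0],[-0.12,-0.6,0],[-0.17,-0.72,0]], "gripper": [0.6,0.6,0.6,0.6]}}

```text
t: 40.72
eef_pos: [0.4768, -0.181, 0.1715]
eef_rot: [-179.3, -0.1, 90.8]
ft_force: [-0.4, -0.2, -0.2]
width: 0.0349
gripper_force: 0.0
```

Request:
{"fn": "drive_tool", "kwargs": {"dr": [[0,0,0],[0,0,0],[0,0,0],[0,0,0],[0,0,0],[0,0,0],[0,0,0]], "translation": [[-0.04,-0.2,0],[-0.08,-0.4,0],[-0.12,-0.6,-0.1],[-0.17,-0.72,-0.2],[-0.17,-0.72,-0.3],[-0.17,-0.72,-0.4],[-0.17,-0.72,-0.4]], "gripper": [0.6,0.6,0.6,0.6,0.6,0.6,0.6]}}

```text
t: 41.3
eef_pos: [0.459, -0.2501, 0.1302]
eef_rot: [-179.2, -0.2, 90.9]
ft_force: [-0.6, 0.1, 1.3]
width: 0.0351
gripper_force: 0.0
```

Run:
```python
from look import *
ps();c=ctrl.capture("wrist");np.savez("w4.npz",**c);cv2.imwrite("pics/w4.png",c["image"][:,:,::-1])
```

```text
t 41.3 pos [ 459.  -250.1  130.2] rot [-179.16   -0.2    90.92] F [-0.6  0.1  1.3] w 35.1 g 0.0
```

View pics/w4.png

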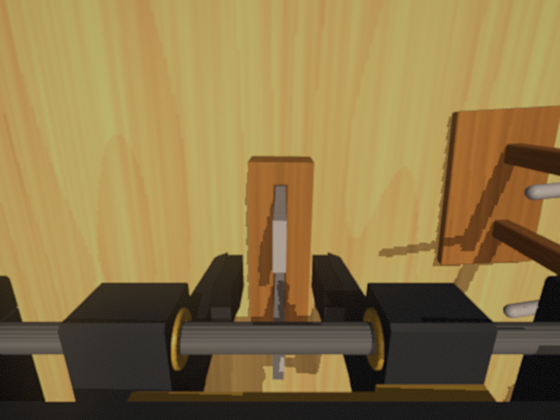

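The wrist view shows the gauge's top face at columns 273–286, rows 218–272, between the fingers. Descending.

Run:
```python
from h import *
c=load("w4.npz");print(plane(c,[(280,219),(280,271),(280,245)],.128)*1000)
```

```text
[[ 460.49287528 -231.9180645   128.        ]
 [ 461.14146605 -266.28130971  128.        ]
 [ 460.80844478 -248.6373775   128.        ]]
```

Request:
{"fn": "drive_tool", "kwargs": {"dr": [[0,0,0],[0,0,0],[0,0,0],[0,0,0],[0,0,0]], "translation": [[0,-0.02,-0.15],[0,-0.02,-0.3],[0,-0.02,-0.45],[0,-0.02,-0.5],[0,-0.02,-0.5]], "gripper": [0.6,0.6,0.6,0.6,0.6]}}

```text
t: 41.77
eef_pos: [0.4597, -0.2532, 0.0818]
eef_rot: [-179.3, -0.1, 90.9]
ft_force: [1.0, 0.2, -0.2]
width: 0.0357
gripper_force: 0.0
```

Request:
{"fn": "drive_tool", "kwargs": {"dr": [[0,0,0],[0,0,0],[0,0,0],[0,0,0],[0,0,0],[0,0,0],[0,0,0],[0,0,0],[0,0,0]], "translation": [[0.01,0.02,-0.03],[0.01,0.02,-0.04],[0.01,0.02,-0.04],[0.01,0.02,-0.04],[0.01,0.02,-0.04],[0.01,0.02,-0.04],[0.01,0.02,-0.04],[0.01,0.02,-0.04],[0.01,0.02,-0.04]], "gripper": [0.6,0.6,1,1,1,1,1,1,1]}}

```text
t: 42.52
eef_pos: [0.461, -0.2529, 0.0786]
eef_rot: [-179.4, -0.0, 90.8]
ft_force: [-0.0, -0.4, 1.8]
width: 0.0076
gripper_force: 30.0
```

Request:
{"fn": "drive_tool", "kwargs": {"dr": [[0,0,0],[0,0,0],[0,0,0],[0,0,0],[0,0,0],[0,0,0],[0,0,0],[0,0,0]], "translation": [[0,0,0.1],[0,0,0.2],[0,0,0.3],[0,0,0.45],[0,0,0.6],[0,0,0.8],[0,0,0.8],[0,0,0.8]], "gripper": [1,1,1,1,1,1,1,1]}}

```text
t: 43.18
eef_pos: [0.4614, -0.2531, 0.1595]
eef_rot: [-179.5, 0.0, 90.7]
ft_force: [0.1, 0.6, -2.8]
width: 0.008
gripper_force: 30.0
```

Gripped, width 8. Staging in front of the left peg.

Request:
{"fn": "drive_tool", "kwargs": {"dr": [[0,0,0.002],[0,0,0.004],[0,0,0.006],[0,0,0.0078]], "translation": [[0.12,0.05,0],[0.25,0.1,0],[0.38,0.15,0],[0.5,0.2,0]], "gripper": [1,1,1,1]}}

```text
t: 43.52
eef_pos: [0.5117, -0.2317, 0.1572]
eef_rot: [-179.3, -0.1, 93.7]
ft_force: [-0.7, -0.6, -3.1]
width: 0.0082
gripper_force: 30.0
```

Request:
{"fn": "drive_tool", "kwargs": {"dr": [[0,0,0],[0,0,0],[0,0,0],[0,0,0],[0,0,0],[0,0,0],[0,0,0]], "translation": [[0.12,0.05,-0.05],[0.25,0.1,-0.1],[0.37,0.15,-0.18],[0.46,0.19,-0.25],[0.46,0.19,-0.25],[0.46,0.19,-0.25],[0.46,0.19,-0.25]], "gripper": [1,1,1,1,1,1,1]}}

```text
t: 44.1
eef_pos: [0.5559, -0.2141, 0.1329]
eef_rot: [-179.2, -0.0, 93.6]
ft_force: [-1.0, 0.5, -1.2]
width: 0.0082
gripper_force: 30.0
```

Run:
```python
from look import *
ps();s=ctrl.capture("side");np.savez("s5.npz",**s);w=ctrl.capture("wrist");np.savez("w5.npz",**w)
T=ctrl.state()["eef_pos"];O=T+[0,.0017,.0114];c=np.cos(np.radians(3.5));y=np.array([-.061,.998,0])
im=cv2.resize(s["image"][215:345,270:400,::-1],None,fx=4.2,fy=4.2,interpolation=2)
for p,col in[(O,(0,0,255)),(O+y*.017+[0,0,-.082],(0,255,0)),(O-y*.017+[0,0,-.082],(0,255,0)),([.5902,-.2103,.142],(255,0,0))]:
    q=(proj(s,p)[0]-[270,215])*4.2;cv2.circle(im,tuple(int(v) for v in q),3,col,-1);print(q)
cv2.imwrite("pics/s5.png",im)
```

```text
t 44.1 pos [ 555.9 -214.1  132.9] rot [-179.24   -0.     93.56] F [-1.   0.5 -1.2] w 8.2 g 30.0
[186.80017789 238.11948034]
[157.61035185 345.76580306]
[205.33250455 389.34900204]
[243.90727206 209.88417781]
```

View pics/s5.png

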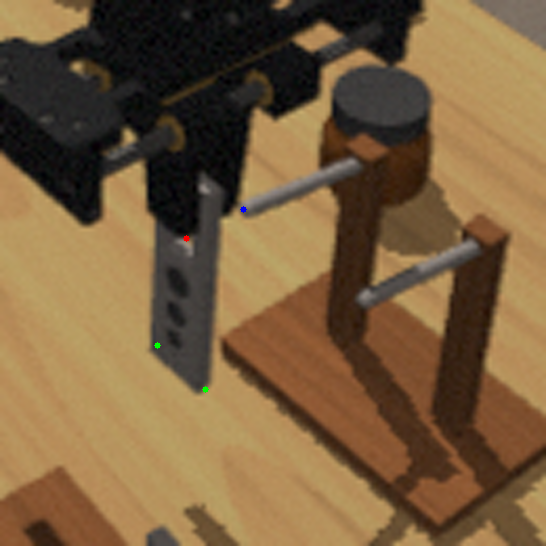

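Predicted gauge corners (green), eye (red) and peg tip (blue) all line up with the image. Threading onto the peg slowly.

Request:
{"fn": "drive_tool", "kwargs": {"dr": [[0,0,0],[0,0,0],[0,0,0],[0,0,0],[0,0,0],[0,0,0]], "translation": [[0.06,0.004,-0.01],[0.12,0.008,-0.01],[0.18,0.012,-0.01],[0.24,0.015,-0.01],[0.3,0.018,-0.01],[0.3,0.018,-0.01]], "gripper": [1,1,1,1,1,1]}}

```text
t: 44.7
eef_pos: [0.5886, -0.2114, 0.1325]
eef_rot: [-179.5, -0.0, 93.6]
ft_force: [-0.5, -0.2, -2.1]
width: 0.0074
gripper_force: 30.0
```

Request:
{"fn": "drive_tool", "kwargs": {"dr": [[0,0,0],[0,0,0],[0,0,0],[0,0,0],[0,0,0]], "translation": [[0.03,0.002,-0.003],[0.06,0.004,-0.006],[0.09,0.006,-0.01],[0.12,0.008,-0.015],[0.12,0.008,-0.015]], "gripper": [1,1,1,1,1]}}

```text
t: 45.12
eef_pos: [0.5994, -0.2109, 0.1307]
eef_rot: [-179.4, -0.0, 93.6]
ft_force: [-0.4, 0.1, -2.3]
width: 0.0076
gripper_force: 30.0
```

Request:
{"fn": "drive_tool", "kwargs": {"dr": [[0,0,0],[0,0,0],[0,0,0],[0,0,0],[0,0,0]], "translation": [[0.04,0.001,-0.006],[0.08,0.003,-0.012],[0.12,0.004,-0.018],[0.15,0.006,-0.025],[0.15,0.006,-0.025]], "gripper": [1,1,1,1,1]}}

```text
t: 45.53
eef_pos: [0.6146, -0.2102, 0.1282]
eef_rot: [-179.4, -0.0, 93.6]
ft_force: [-0.5, -0.4, -1.5]
width: 0.0077
gripper_force: 30.0
```

Request:
{"fn": "drive_tool", "kwargs": {"dr": [[0,0,0],[0,0,0],[0,0,0],[0,0,0],[0,0,0]], "translation": [[0,0,-0.01],[0,0,-0.02],[0,0,-0.03],[0,0,-0.035],[0,0,-0.035]], "gripper": [1,1,1,1,1]}}

```text
t: 45.95
eef_pos: [0.6135, -0.2106, 0.1246]
eef_rot: [-179.3, -0.0, 93.6]
ft_force: [0.5, 0.4, -1.3]
width: 0.0075
gripper_force: 30.0
```

Request:
{"fn": "drive_tool", "kwargs": {"dr": [[0,0,0],[0,0,0],[0,0,0]], "translation": [[0,0,-0.01],[0,0,-0.015],[0,0,-0.015]], "gripper": [1,1,1]}}

```text
t: 46.2
eef_pos: [0.6137, -0.2106, 0.1233]
eef_rot: [-179.3, -0.0, 93.6]
ft_force: [-0.4, 0.4, -0.5]
width: 0.0076
gripper_force: 30.0
```

Request:
{"fn": "drive_tool", "kwargs": {"dr": [[0,0,0],[0,0,0],[0,0,0]], "translation": [[0,0,-0.005],[0,0,-0.01],[0,0,-0.01]], "gripper": [1,1,1]}}

```text
t: 46.45
eef_pos: [0.6138, -0.2106, 0.1229]
eef_rot: [-179.4, -0.0, 93.6]
ft_force: [-1.1, -0.3, 3.4]
width: 0.0078
gripper_force: 30.0
```

The peg now carries it. Opening a little and lifting straight up.

Request:
{"fn": "drive_tool", "kwargs": {"dr": [[0,0,0],[0,0,0],[0,0,0],[0,0,0],[0,0,0],[0,0,0],[0,0,0],[0,0,0],[0,0,0],[0,0,0]], "translation": [[0,0,0],[0,0,0],[0,0,0],[0,0,0],[0,0,0.1],[0,0,0.2],[0,0,0.4],[0,0,0.6],[0,0,0.6],[0,0,0.6]], "gripper": [0.65,0.65,0.65,0.65,0.65,0.65,0.65,0.65,0.65,0.65]}}

```text
t: 47.28
eef_pos: [0.615, -0.2105, 0.1844]
eef_rot: [-179.5, 0.0, 93.6]
ft_force: [-0.7, -0.6, -0.0]
width: 0.0306
gripper_force: 0.0
```

Request:
{"fn": "drive_tool", "kwargs": {"dr": [[0,0,-0.002],[0,0,-0.004],[0,0,-0.006],[0,0,-0.0078]], "translation": [[-0.19,-0.15,0.1],[-0.38,-0.3,0.2],[-0.57,-0.45,0.2],[-0.76,-0.6,0.2]], "gripper": [0.65,0.65,0.65,0.65]}}

```text
t: 47.62
eef_pos: [0.5367, -0.271, 0.2022]
eef_rot: [-179.3, -0.0, 90.8]
ft_force: [0.2, -0.1, -0.3]
width: 0.0308
gripper_force: 0.0
```

Request:
{"fn": "drive_tool", "kwargs": {"dr": [[0,0,0],[0,0,0],[0,0,0],[0,0,0],[0,0,0],[0,0,0]], "translation": [[-0.19,-0.15,0],[-0.38,-0.3,-0.15],[-0.57,-0.45,-0.3],[-0.76,-0.62,-0.5],[-0.76,-0.62,-0.6],[-0.76,-0.62,-0.6]], "gripper": [0.65,0.65,0.65,0.65,0.65,0.65]}}

```text
t: 48.12
eef_pos: [0.4582, -0.3332, 0.1395]
eef_rot: [-179.0, -0.1, 90.6]
ft_force: [0.3, 0.1, -0.5]
width: 0.0312
gripper_force: 0.0
```

Run:
```python
from look import *
ps();c=ctrl.capture("wrist");np.savez("w6.npz",**c)
h=cv2.cvtColor(c["image"],cv2.COLOR_RGB2HSV)
m=cv2.inRange(h,(0,0,100),(180,70,255));m[:,:200]=0;m[:,360:]=0;m[300:]=0
for k in cv2.findContours(m,0,2)[0]:
    if cv2.contourArea(k)>50:
        x,y,w,hh=cv2.boundingRect(k);print((x,y,w,hh),plane(c,[(x+w/2,y),(x+w/2,y+hh),(x+w/2,y+hh/2)],.128)[:,:2]*1000)
s=ctrl.capture("side");np.savez("s6.npz",**s)
O=np.array([.6138,-.2089,.1343])
im=cv2.resize(s["image"][200:360,250:410,::-1],None,fx=3.6,fy=3.6,interpolation=2)
cv2.imwrite("pics/s6.png",im);print((proj(s,[O,[.5902,-.2103,.142]])-[250,200])*3.6)
```

```text
t 48.12 pos [ 458.2 -333.2  139.5] rot [-1.7899e+02 -1.4000e-01  9.0590e+01] F [ 0.3  0.1 -0.5] w 31.2 g 0.0
(275, 184, 14, 83) [[ 460.68849585 -295.92756812]
 [ 461.51960978 -351.47323511]
 [ 461.08650104 -322.52736741]]
[[313.22443923 226.16531533]
 [281.06337605 233.90072384]]
```

Request:
{"fn": "drive_tool", "kwargs": {"dr": [[0,0,0],[0,0,0],[0,0,0],[0,0,0],[0,0,0],[0,0,0]], "translation": [[0.015,-0.01,-0.15],[0.015,-0.01,-0.3],[0.015,-0.01,-0.45],[0.015,-0.01,-0.55],[0.015,-0.01,-0.6],[0.015,-0.01,-0.6]], "gripper": [0.65,0.65,0.65,0.65,0.65,0.65]}}

```text
t: 48.72
eef_pos: [0.4638, -0.3326, 0.082]
eef_rot: [-179.3, -0.1, 90.8]
ft_force: [-0.3, 0.2, 0.6]
width: 0.0312
gripper_force: 0.0
```

Run:
```python
from h import *
a=load("side0.npz")["image"].astype(int);s=load("s6.npz");b=s["image"].astype(int)
O=np.array([.6138,-.2089,.1343]);y=np.array([-.061,.998,0]);x=np.array([.998,.061,0])
Q=proj(s,[O+sy*y*.017+[0,0,dz]-x*.004 for sy,dz in((1,.038),(-1,.038),(-1,-.082),(1,-.082))])
m=np.zeros(a.shape[:2],np.uint8);cv2.fillPoly(m,[Q.astype(int)],255)
sat=cv2.cvtColor(s["image"],cv2.COLOR_RGB2HSV)[:,:,1];sat0=cv2.cvtColor(a.astype(np.uint8),cv2.COLOR_RGB2HSV)[:,:,1]
d=((sat<80)&(sat0>110)).astype(np.uint8)*255
print("grey frac in predicted quad",(sat[m>0]<90).mean(),"before",(sat0[m>0]<90).mean())
print(Q.round(0).tolist(),[ (cv2.boundingRect(k)) for k in cv2.findContours(d,0,2)[0] if cv2.contourArea(k)>60])
```

```text
grey frac in predicted quad 0.7899686520376176 before 0.09404388714733543
[[331.0, 244.0], [343.0, 253.0], [339.0, 299.0], [327.0, 289.0]] [(246, 231, 136, 111), (148, 26, 58, 31)]
```

The first gauge is hanging where predicted. Gripping the second.

Request:
{"fn": "drive_tool", "kwargs": {"dr": [[0,0,0],[0,0,0],[0,0,0],[0,0,0],[0,0,0],[0,0,0],[0,0,0],[0,0,0],[0,0,0],[0,0,0]], "translation": [[-0.02,-0.02,-0.03],[-0.025,-0.02,-0.035],[-0.025,-0.02,-0.035],[-0.025,-0.02,-0.035],[-0.025,-0.02,-0.035],[-0.025,-0.02,-0.035],[-0.025,-0.02,-0.035],[-0.025,-0.02,-0.035],[-0.025,-0.02,-0.035],[-0.025,-0.02,-0.035]], "gripper": [0.65,0.65,0.65,1,1,1,1,1,1,1]}}

```text
t: 49.55
eef_pos: [0.4612, -0.3356, 0.0791]
eef_rot: [-179.4, -0.0, 90.8]
ft_force: [0.1, -0.7, 2.4]
width: 0.0078
gripper_force: 30.0
```

Request:
{"fn": "drive_tool", "kwargs": {"dr": [[0,0,0],[0,0,0],[0,0,0],[0,0,0],[0,0,0],[0,0,0],[0,0,0],[0,0,0]], "translation": [[0,0,0.1],[0,0,0.2],[0,0,0.3],[0,0,0.45],[0,0,0.6],[0,0,0.8],[0,0,0.8],[0,0,0.8]], "gripper": [1,1,1,1,1,1,1,1]}}

```text
t: 50.22
eef_pos: [0.4611, -0.3359, 0.16]
eef_rot: [-179.4, 0.1, 90.7]
ft_force: [0.6, -0.2, -3.1]
width: 0.0078
gripper_force: 30.0
```

Request:
{"fn": "drive_tool", "kwargs": {"dr": [[0,0,0.002],[0,0,0.004],[0,0,0.006],[0,0,0.0078]], "translation": [[0.12,0.06,0],[0.25,0.12,0],[0.38,0.19,0],[0.5,0.25,0]], "gripper": [1,1,1,1]}}

```text
t: 50.55
eef_pos: [0.5129, -0.3084, 0.1582]
eef_rot: [-179.4, -0.1, 93.8]
ft_force: [0.8, -0.3, -1.4]
width: 0.0079
gripper_force: 30.0
```

Request:
{"fn": "drive_tool", "kwargs": {"dr": [[0,0,0],[0,0,0],[0,0,0],[0,0,0],[0,0,0],[0,0,0],[0,0,0]], "translation": [[0.12,0.06,-0.05],[0.25,0.12,-0.1],[0.37,0.19,-0.18],[0.46,0.25,-0.25],[0.46,0.25,-0.25],[0.46,0.25,-0.25],[0.46,0.25,-0.25]], "gripper": [1,1,1,1,1,1,1]}}

```text
t: 51.13
eef_pos: [0.5561, -0.2861, 0.1336]
eef_rot: [-179.3, 0.0, 93.5]
ft_force: [0.2, -1.5, -1.9]
width: 0.0076
gripper_force: 30.0
```

Run:
```python
from look import *
ps();s=ctrl.capture("side")
T=ctrl.state()["eef_pos"];O=T+[0,.0011,.0109];y=np.array([-.061,.998,0])
Q=proj(s,[O+y*.017+[0,0,-.082],O-y*.017+[0,0,-.082],O]);print(Q)
h=cv2.cvtColor(s["image"],cv2.COLOR_RGB2HSV);x0=int(Q[0][0])-15;y0=int(Q[0][1])-15
sat=h[y0:y0+50,x0:x0+50,1]
m=((sat<80)*255).astype(np.uint8)
for k in cv2.findContours(m,0,2)[0]:
    if cv2.contourArea(k)>80:
        k=k[:,0]+[x0,y0];print("lowest",k[k[:,1].argmax()],"leftmost",k[k[:,0]==k[:,0].min()].max(0),"right",k[k[:,0]==k[:,0].max()].max(0))
```

```text
t 51.13 pos [ 556.1 -286.1  133.6] rot [-1.7926e+02  1.0000e-02  9.3550e+01] F [ 0.2 -1.5 -1.9] w 7.6 g 30.0
[[330.77823204 321.39325408]
 [343.63093723 333.21824117]
 [340.19751055 295.95948574]]
lowest [341 333] leftmost [330 322] right [347 308]
```

Corners match the prediction within about 1 px. Threading.

Request:
{"fn": "drive_tool", "kwargs": {"dr": [[0,0,0],[0,0,0],[0,0,0],[0,0,0],[0,0,0],[0,0,0],[0,0,0]], "translation": [[0.06,0.004,-0.01],[0.12,0.008,-0.01],[0.18,0.012,-0.01],[0.24,0.016,-0.01],[0.3,0.02,-0.01],[0.34,0.022,-0.01],[0.34,0.022,-0.01]], "gripper": [1,1,1,1,1,1,1]}}

```text
t: 51.77
eef_pos: [0.5921, -0.2828, 0.1328]
eef_rot: [-179.4, -0.0, 93.6]
ft_force: [-1.2, -0.7, -3.6]
width: 0.0077
gripper_force: 30.0
```

Request:
{"fn": "drive_tool", "kwargs": {"dr": [[0,0,0],[0,0,0],[0,0,0],[0,0,0],[0,0,0]], "translation": [[0.03,0.002,-0.003],[0.06,0.004,-0.006],[0.09,0.006,-0.01],[0.12,0.008,-0.015],[0.12,0.008,-0.015]], "gripper": [1,1,1,1,1]}}

```text
t: 52.18
eef_pos: [0.6034, -0.2822, 0.1312]
eef_rot: [-179.4, -0.0, 93.6]
ft_force: [0.4, 0.4, -2.6]
width: 0.0079
gripper_force: 30.0
```

Request:
{"fn": "drive_tool", "kwargs": {"dr": [[0,0,0],[0,0,0],[0,0,0],[0,0,0],[0,0,0]], "translation": [[0.04,0.001,-0.006],[0.08,0.003,-0.012],[0.12,0.004,-0.018],[0.15,0.006,-0.025],[0.15,0.006,-0.025]], "gripper": [1,1,1,1,1]}}

```text
t: 52.6
eef_pos: [0.6186, -0.2815, 0.1287]
eef_rot: [-179.4, -0.0, 93.6]
ft_force: [0.3, -0.8, -2.9]
width: 0.008
gripper_force: 30.0
```

Request:
{"fn": "drive_tool", "kwargs": {"dr": [[0,0,0],[0,0,0],[0,0,0],[0,0,0],[0,0,0]], "translation": [[0,0,-0.01],[0,0,-0.02],[0,0,-0.03],[0,0,-0.04],[0,0,-0.04]], "gripper": [1,1,1,1,1]}}

```text
t: 53.02
eef_pos: [0.6174, -0.282, 0.1246]
eef_rot: [-179.3, -0.0, 93.6]
ft_force: [-0.4, 0.6, -2.8]
width: 0.0074
gripper_force: 30.0
```

Request:
{"fn": "drive_tool", "kwargs": {"dr": [[0,0,0],[0,0,0],[0,0,0]], "translation": [[0,0,-0.005],[0,0,-0.01],[0,0,-0.01]], "gripper": [1,1,1]}}

```text
t: 53.27
eef_pos: [0.6177, -0.282, 0.124]
eef_rot: [-179.3, -0.0, 93.6]
ft_force: [-0.0, 0.4, -1.5]
width: 0.0075
gripper_force: 30.0
```

Request:
{"fn": "drive_tool", "kwargs": {"dr": [[0,0,0],[0,0,0],[0,0,0]], "translation": [[0,0,-0.005],[0,0,-0.008],[0,0,-0.008]], "gripper": [1,1,1]}}

```text
t: 53.52
eef_pos: [0.6178, -0.282, 0.1236]
eef_rot: [-179.3, -0.0, 93.6]
ft_force: [-1.4, 1.1, 3.0]
width: 0.0082
gripper_force: 30.0
```

Request:
{"fn": "drive_tool", "kwargs": {"dr": [[0,0,0],[0,0,0],[0,0,0],[0,0,0],[0,0,0],[0,0,0],[0,0,0],[0,0,0],[0,0,0],[0,0,0]], "translation": [[0,0,0],[0,0,0],[0,0,0],[0,0,0],[0,0,0.1],[0,0,0.2],[0,0,0.4],[0,0,0.7],[0,0,0.9],[0,0,0.9]], "gripper": [0.65,0.65,0.65,0.65,0.65,0.65,0.65,0.65,0.65,0.65]}}

```text
t: 54.35
eef_pos: [0.6213, -0.2819, 0.2195]
eef_rot: [-179.9, 0.1, 93.5]
ft_force: [0.7, 0.5, 0.4]
width: 0.0315
gripper_force: 0.0
```

Request:
{"fn": "drive_tool", "kwargs": {"dr": [[0,0,0],[0,0,0],[0,0,0],[0,0,0],[0,0,0],[0,0,0]], "translation": [[-0.2,0,0],[-0.45,0,0],[-0.7,0,0],[-1,0,0],[-1,0,0],[-1,0,0]], "gripper": [0.65,0.65,0.65,0.65,0.65,0.65]}}

```text
t: 54.85
eef_pos: [0.5162, -0.2826, 0.2134]
eef_rot: [-179.3, 0.0, 93.5]
ft_force: [0.8, -0.2, 0.2]
width: 0.031
gripper_force: 0.0
```

Request:
{"fn": "drive_tool", "kwargs": {"dr": [[0,0,0],[0,0,0],[0,0,0],[0,0,0],[0,0,0],[0,0,0]], "translation": [[-0.2,0,0.2],[-0.45,0,0.4],[-0.7,0,0.5],[-1,0,0.5],[-1,0,0.5],[-1,0,0.5]], "gripper": [0.65,0.65,0.65,0.65,0.65,0.65]}}

```text
t: 55.35
eef_pos: [0.418, -0.2824, 0.2636]
eef_rot: [-179.4, 0.0, 93.5]
ft_force: [-0.0, 0.6, 0.5]
width: 0.0308
gripper_force: 0.0
```

Run:
```python
from look import *
ps();s=ctrl.capture("side");t=ctrl.capture("top")
for o in covers(t,z=.03):print(o)
cv2.imwrite("pics/fin.png",np.hstack([cv2.resize(s["image"][170:370,180:400,::-1],(440,400)),cv2.resize(t["image"][120:290,200:350+110,::-1],(350,230))[:0].reshape(0,350,3) if 0 else cv2.resize(t["image"][150:320,330:460,::-1],(306,400))]))
```

```text
t 55.35 pos [ 418.  -282.4  263.6] rot [-1.7939e+02  4.0000e-02  9.3520e+01] F [-0.   0.6  0.5] w 30.8 g 0.0
(array([147. , 249.5]), 455.0, array([552.3, 324. ]), array([44.7, 61.6]), 1.8)
(array([181., 247.]), 438.0, array([555.8, 243.7]), array([43.1, 61.7]), 1.1)
(array([214.7, 244.8]), 438.5, array([559.1, 163.4]), array([43.4, 63.1]), 3.0)
```

View pics/fin.png

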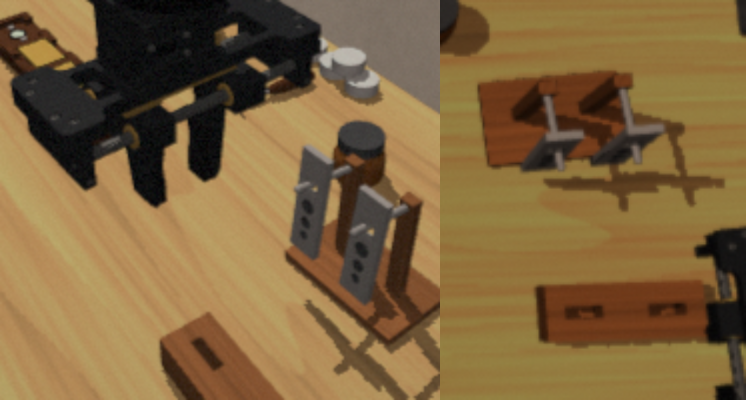

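Both gauges hang on their pegs, all three covers are seated, and the arm is clear. One second to settle, then hand in.

Request:
{"fn": "drive_tool", "kwargs": {"dr": [[0,0,0],[0,0,0],[0,0,0],[0,0,0],[0,0,0],[0,0,0],[0,0,0],[0,0,0],[0,0,0],[0,0,0],[0,0,0],[0,0,0]], "translation": [[0,0,0],[0,0,0],[0,0,0],[0,0,0],[0,0,0],[0,0,0],[0,0,0],[0,0,0],[0,0,0],[0,0,0],[0,0,0],[0,0,0]], "gripper": [0.65,0.65,0.65,0.65,0.65,0.65,0.65,0.65,0.65,0.65,0.65,0.65]}}

```text
t: 56.45
eef_pos: [0.4177, -0.282, 0.2631]
eef_rot: [-179.3, -0.0, 93.6]
ft_force: [0.6, 0.1, 0.1]
width: 0.0308
gripper_force: 0.0
```

```bash
python3 -c "
from bench import ctrl
print(ctrl.job_done())"
```

```text
the job is handed in; nothing more can be done
None
```

I handed the job in at about 56 s (no verdict was returned): all three covers that were present are pressed down in their own pockets, both gauges hang on separate pegs, and I did not touch the barrel, jar or pad-seating tool.

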